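# Load the sanding station's lift table and wind it up

## Robot

A 6-joint arm with a two-finger parallel gripper is mounted at the origin on the work surface. World frame = base frame: x ahead of the robot, y to its left, z up, the work surface at z = 0. Lengths are in m, angles in rad, forces in N, time in s.
With the tool pointing down it reaches from about 0.3 to 1 m from the base axis. Payload 5.1 kg.
Tool frame: the origin (TCP) lies at the very end of the fingers, on their centre line; the grasp point (between the pads) lies r.grasp_offset behind it (r.grasp_offset is the distance from the TCP to the grasp point, in m); z points along the fingers, y is the line along which they close (so a half turn about z gives the same grasp; the last joint's range is limited). The gripper opens to 95 mm and grips with 3 to 60 N. Pads are 20 mm wide; open, the fingers measure 119 mm over their backs; the gripper's body (75 mm by 180 mm) begins 59 mm behind the grasp point.
Start: joints at [-0.083, 0.124, 1.65, -0, 1.367, -0.083], TCP at [0.65, -0, 0.215] pointing down, gripper open.
Joint ranges: [-2.61, 2.61], [-1.02, 2.33], [0.03, 2.71], [-1.35, 4.49], [0.32, 2.68], [-2.91, 2.91]. Speed limits (rad/s): [2.57, 2.57, 3.14, 3.14, 3.14, 3.14].

## Interface

Orientations are given as a unit quaternion [w, x, y, z].
In Python, from bench import r gives the robot as it stands.
- The arm moves only by the tool arm_command, never from a script. Its argument "targets" is a list of rows, each an object of numbers: "dx", "dy", "dz": the shift along the world's x, y, z scaled (see below); "ax", "ay", "az": the turn, a rotation vector about the world's x, y, z scaled (see below); "hand": the opening, from 0 (shut) to 1 (fully open). A call has exactly 8 rows; each row shifts and turns the commanded pose from where the row before left it; what a row does not reach is not made up. The controller multiplies each number of a shift by 3 cm and each number of a turn by 4 degrees. A row lasts 1/12 s, in which the tool goes at most 41.7 mm and 7.16 degrees, less where a joint would pass 70% of its speed; a pose out of reach is approached as far as the arm can. A call with a number of a shift or a turn outside -1 to 1 is refused whole. A call with a gripper value outside its range is refused whole. The fingers move at their own pace and stop on an object; "force" is the grip in N (left out, the last holds). Time passes only in rows, so rows that do not move let the fingers close, or fill a call up. It gives the time, the measured TCP pose, the force, the opening and the grip force at its end, in the units of the state.
- r.get_state(): the state, without advancing time (a new reading comes with each control period).
- r.read_camera(name): name is "scene" or "side" or "wrist"; returns the picture (400x640x3 uint8, red, green, blue); there is no depth.
- r.get_calibration(name): a dict with "intrinsics" (3x3 intrinsics, pixels), "distortion" ([k1, k2, p1, p2, k3] as OpenCV has them; the pictures are not rectified), "extrinsics" (4x4, takes a point from world to camera coordinates). Camera axes: x right, y up, looking along -z (the intrinsics and any distortion apply to the point x, -y, -z); pixel columns grow to the right and rows downward; lengths in m; the calibration is good to about 2 mm. A picture is of the moment at which its call begins: read the wrist's pose just before it. get_calibration takes no time and is no camera call; for the wrist camera it gives the pose at the moment of the call.
- r.sign_off(): hands the job in; it is judged then, once.
Trained networks look in the newest picture that a camera, given by its name, has taken for a name from the list of things; names that differ only in an ending like _2 or _b are one class to them, and where a whole thing is asked for, a point or a joint stands for the part that bears it (a point fixed in the world has none). Each returns a list of dicts, best first, with "score" (0 to 1); they miss things now and then, are a little off and sometimes report something else, mostly with a low value. They report only what shows in the picture. A call takes as long as a camera call. They do not tell look-alikes from the thing itself.
- r.cut_out(target, camera): "mask" (400x640 bool, what is visible of it) and "location" ([column, row] in pixels, amid what is visible of it).
The state is a dict: "time": time; "qpos": joint angles; "joint_velocities": joint speeds; "effort": joint torques, N m; "position": TCP position; "tool_rot": TCP orientation; "ft_force": force on the tool from outside, world axes, zero at the start; "ft_torque": the same for the moment, N m; "grip_width": opening from 0.0 (shut) to 1.0 (fully open); "gripper_force": force on a finger pad.
Only numpy, scipy, OpenCV 4.12 (cv2) and the standard library are available. Lean on these libraries where they do the work, as an engineer would, in place of code of your own. Each camera call takes 0.05 s, during which the arm holds its last target. There are 200 camera calls.

## Task

Lay every loose hardwood bar flat and lengthwise in the lift table's groove that matches its length: short bars in the shortest row, middle ones in the middle row, long ones in the longest. When all are in, wind the table up with the handwheel, clockwise, until you feel the stop, then back it off a quarter turn so the screw is not left jammed, and let go. Leave the jar, brush, sanding block and screwdriver where they are.

Things in the scene. Friction and masses are not known exactly. Their poses are not given: they have to be found in the camera images.
- bed: Grooved aluminium bed, 186 (x) x 282 mm (y), of a screw-lift feed table with blue base. Origin: its centre, level with the groove floors, about 70 mm above the bench when fully down; z up; it rises as the handwheel turns. Three grooves (rows) run along bed y, each 54 mm wide, 6 mm deep, with dark rubber floor and closed ends, parted by 6 mm ribs; each takes two bars end to end.
- row_short (a point): Floor centre of the shortest row, 150 mm long (bed x = -60 mm). Axes as the bed: the row runs along y.
- row_mid (a point): Floor centre of the middle row, 210 mm long (bed x = 0). Axes as the bed: the row runs along y.
- row_long (a point): Floor centre of the longest row, 270 mm long (bed x = +60 mm). Axes as the bed: the row runs along y.
- wheel (a joint): Angle (rad) of the solid dark steel handwheel (150 mm diameter, 10 mm thick, vertical axis) 285 mm from the bed centre along bed -y. Grows clockwise seen from above; the bed rises 8 mm a turn. 0 is the bottom stop, the hard top stop is about 3 turns up (18.85); starts between. Friction 0.15 N m (2.5 N at the knob); stays where it is left.
- wheel_hub (a point): Point on the handwheel's axis at the level of the rim's upper face, 70 mm above the bench. Fixed.
- crank_knob (a point): Middle of the gripping part of the black, upright, freely spinning crank knob on the handwheel (28 mm diameter; it stands 66 mm above the rim face, its axis 60 mm from the wheel's axis). This point is 42 mm above the rim face, 24 mm below the knob's top.
- short_a: A short hardwood bar, 60 x 30 x 30 mm, 38 g nominal, plain pale wood; origin at its centre, x along its length. Starts lying on the bench to the left. May be absent (None).
- short_b: A short hardwood bar, 60 x 30 x 30 mm, 38 g nominal, plain pale wood; origin at its centre, x along its length. Starts lying on the bench to the left. May be absent (None).
- mid_a: A middle-length hardwood bar, 90 x 30 x 30 mm, 57 g nominal, plain pale wood; origin at its centre, x along its length. Starts lying on the bench to the left. May be absent (None).
- mid_b: A middle-length hardwood bar, 90 x 30 x 30 mm, 57 g nominal, plain pale wood; origin at its centre, x along its length. Starts lying on the bench to the left. May be absent (None).
- long_a: A long hardwood bar, 120 x 30 x 30 mm, 76 g nominal, plain pale wood; origin at its centre, x along its length. Starts lying on the bench to the left. May be absent (None).
- long_b: A long hardwood bar, 120 x 30 x 30 mm, 76 g nominal, plain pale wood; origin at its centre, x along its length. Starts lying on the bench to the left. May be absent (None).
- glue_jar: Bystander: closed jar, 68 mm diameter, 100 mm tall, origin under its centre. Leave it alone.
- bench_brush: Bystander: small brush lying on the bench. Leave it alone.
- sanding_block: Bystander: cork sanding block 70 x 110 x 35 mm, origin under its centre. Leave it alone.
- screwdriver: Bystander: screwdriver lying on the bench. Leave it alone.
There are look-alikes about, which are no part of the job. Leave any blue or turquoise look-alike of the mid_b alone. What is shaped like the long_b but turquoise is not meant.

How it is judged:
By the outcome, as a careful person would: the job done as asked, in the order asked, and still so for the second after the job is handed in, with the robot touching nothing.
Of short_a, short_b, mid_a, mid_b, long_a, long_b only 4 to 6 are there at a start; the rules pass over those that are not, and their reading is None.
At some moment in a run one of short_a, short_b, mid_a, mid_b, long_a, long_b may be knocked a few centimetres aside while the robot is not near it.
Once in a run the grip may slacken for a moment while it holds something.
It also fails if it takes over 200 s, if anything falls off the work surface, if the arm or the gripper's body presses on something with over 40 N, if the wrist force passes 120 N, or if a joint passes its speed limit or range.

## Working session

There is one attempt and no reset: what is moved stays moved. The work goes in short steps, Python scripts to look and compute and a tool call to move; the robot and the scene stay as the last step left them, time stands still between calls to the robot, and variables do not carry over. Pictures are saved under pics/ and viewed, at most 15 in all, crops included, and the job is handed in when it is done.

Besides the shell and the picture viewer there is one more tool, called after ">>>" as name(argument=value, ...) on one line, values as JSON. arm_command: Moves the arm, as the interface text tells. Shifts and turns lie within -1 to 1; 1 stands for 3 cm of shift or 4 degrees of turn. Its arguments: {"type":"object","properties":{"targets":{"type":"array"},"force":{"type":"number"}},"required":["targets"]}

```bash
ls; mkdir -p pics
cat > h.py <<'E'
import numpy as np, cv2
from bench import r
def ray(cam,px):
    c=r.get_calibration(cam); K=np.array(c["intrinsics"]); d=np.array(c["distortion"]); E=np.array(c["extrinsics"])
    p=cv2.undistortPoints(np.array(px,float).reshape(-1,1,2),K,d).reshape(-1,2)
    v=np.c_[p[:,0],-p[:,1],-np.ones(len(p))]
    R=E[:3,:3];t=E[:3,3]
    return -R.T@t, v@R
def onz(cam,px,z):
    o,v=ray(cam,px); return o+v*((z-o[2])/v[:,2])[:,None]
def proj(cam,P):
    c=r.get_calibration(cam); K=np.array(c["intrinsics"]); d=np.array(c["distortion"]); E=np.array(c["extrinsics"])
    q=np.array(P,float).reshape(-1,3)@E[:3,:3].T+E[:3,3]; q=q*[1,-1,-1]
    return cv2.projectPoints(q.reshape(-1,1,3),np.zeros(3),np.zeros(3),K,d)[0].reshape(-1,2)
def save(cam,name):
    im=r.read_camera(cam); cv2.imwrite(f"pics/{name}.png",im[:,:,::-1]); return im
E
python3 - <<'E'
from h import *
for c in ("scene","side"):
    save(c,c+"0")
    k=r.get_calibration(c); E=k["extrinsics"]; print(c, -np.array(E)[:3,:3].T@np.array(E)[:3,3])
    for n in ("short_a","mid_a","long_a","bed","crank_knob","wheel"):
        for d in r.cut_out(n,c):
            rc=cv2.minAreaRect(np.argwhere(d["mask"])[:,::-1].astype(np.float32))
            z={"bed":.07,"crank_knob":.13,"wheel":.07}.get(n,.03)
            print(n,round(d["score"],2),d["location"],onz(c,[d["location"]],z)[0].round(3),np.round(rc[1]),round(rc[2]))
print(r.grasp_offset,r.get_state())
E
```

```text
pics
scene [ 1.67582968 -0.05727225  1.0640159 ]
short_a 0.71 [361.5, 197.5] [0.47  0.208 0.03 ] [19. 11.] 68
short_a 0.47 [395.5, 226.3] [0.615 0.282 0.03 ] [29. 13.] 63
mid_a 0.91 [395.8, 226.6] [0.617 0.283 0.03 ] [30. 14.] 63
mid_a 0.88 [471.9, 236.9] [0.69  0.488 0.03 ] [32. 14.] 62
mid_a 0.64 [462.2, 205.2] [0.552 0.508 0.03 ] [32. 14.] 31
mid_a 0.54 [368.4, 226.3] [0.604 0.203 0.03 ] [27. 10.] 90
mid_a 0.29 [407.5, 186.8] [0.438 0.365 0.03 ] [20. 13.] 63
long_a 0.91 [427.2, 168.5] [0.352 0.456 0.03 ] [36. 12.] 27
long_a 0.87 [421.7, 223.7] [0.615 0.362 0.03 ] [34. 12.] 83
long_a 0.6 [202.9, 212.1] [ 0.466 -0.291  0.03 ] [21.  9.] 75
bed 0.75 [287.3, 212.3] [ 0.551 -0.033  0.07 ] [47. 99.] 90
bed 0.73 [360.6, 196.2] [0.51  0.196 0.07 ] [19. 12.] 72
crank_knob 0.52 [202.5, 209.4] [ 0.572 -0.27   0.13 ] [20. 10.] 79
crank_knob 0.33 [288.0, 213.3] [ 0.623 -0.033  0.13 ] [47. 99.] 90
wheel 0.71 [193.2, 214.5] [ 0.52 -0.31  0.07] [34. 50.] 90
side [ 0.27316606 -0.57591494  0.68569918]
short_a 0.83 [259.8, 200.0] [0.437 0.187 0.03 ] [15. 23.] 72
short_a 0.76 [241.7, 167.7] [0.432 0.3
[... 709 characters left out ...]
qpos': array([-8.26245632e-02,  1.23807159e-01,  1.65022717e+00,  1.37722412e-05,
        1.36749799e+00, -8.26050830e-02]), 'joint_velocities': array([-0.00046499, -0.00081225, -0.00233501, -0.00127632, -0.00066174,
       -0.00117322]), 'effort': array([ 2.56563808e-04, -4.17426002e+01, -3.60141134e+01,  7.75510655e-02,
        4.24914784e-02, -7.14228378e-06]), 'position': array([ 6.50022174e-01, -4.29156433e-05,  2.14694686e-01]), 'tool_rot': array([1.86620246e-05, 7.07114651e-01, 7.07098911e-01, 2.46465266e-05]), 'ft_force': array([ 0.13217275,  0.34471083, -0.03658035]), 'ft_torque': array([ 0.0076545 , -0.00812606, -0.04817576]), 'gripper_force': 0.0, 'grip_width': 0.9985472853043614}
```

Run:
```python
import cv2
a=cv2.imread("pics/scene0.png")[130:290,150:510]; cv2.imwrite("pics/s1.png",cv2.resize(a,None,fx=2.2,fy=2.2,interpolation=3))
```

```text
(no output)
```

View pics/s1.png

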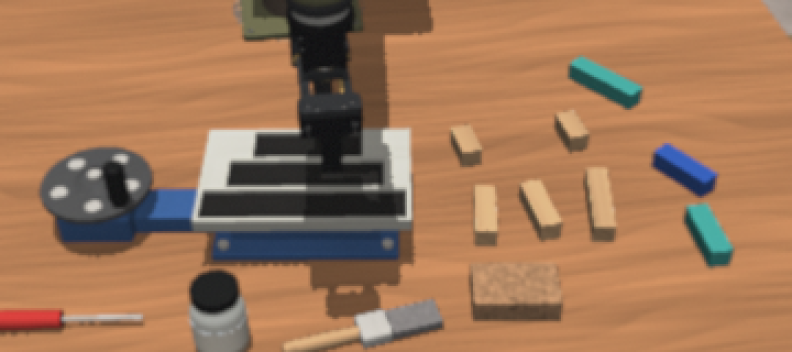

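View pics/side0.png

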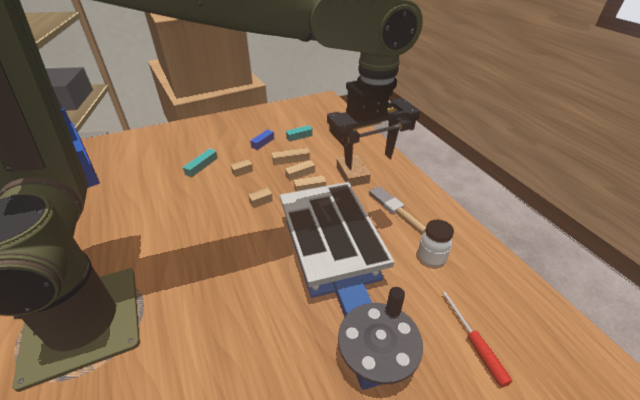

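Candidates in the scene picture: the pale shorts are at (361,197) and (407,187), the pale mids at (368,226) and (396,226), and one pale long at (422,224). The look-alikes are a turquoise long at (427,168), a blue mid at (462,205) and a turquoise mid at (472,237), which I'll leave alone. The pale five are the job. The side picture shows the same, with the knob at (396,302). Next I'll take a close look from above.

>>> arm_command(targets=[{"dx": -0.4, "dy": 1, "dz": 0.6, "hand": 0.6}, {"dx": -0.4, "dy": 1, "dz": 0.6, "hand": 0.6}, {"dx": -0.4, "dy": 1, "dz": 0.6, "hand": 0.6}, {"dx": -0.4, "dy": 1, "dz": 0.6, "hand": 0.6}, {"dx": -0.4, "dy": 1, "dz": 0.6, "hand": 0.6}, {"dx": -0.4, "dy": 1, "dz": 0.6, "hand": 0.6}, {"dx": -0.4, "dy": 1, "dz": 0.6, "hand": 0.6}, {"dx": 0, "dy": 0.5, "dz": 0, "hand": 0.6}])

```text
schema error: expected keys dx, dy, dz, ax, ay, az, hand
```

```bash
cat > look.py <<'E'
from h import *
import sys
def pale(cam,z=.03,view=None,z0=.0):
    im=save(cam,view or "tmp"); hsv=cv2.cvtColor(im,cv2.COLOR_RGB2HSV)
    return im
def bars(cam,zt,names=("short_a","mid_a","long_a"),thr=.25):
    """bars from masks: top face hull rect in world at height zt"""
    out=[]
    for n in names:
        for d in r.cut_out(n,cam):
            if d["score"]<thr: continue
            px=np.argwhere(d["mask"])[:,::-1].astype(float)
            im=cv2.imread("pics/tmp.png"); col=im[d["mask"]].mean(0)[::-1]
            w=onz(cam,px,zt)[:,:2]*1000
            (cx,cy),(a,b),t=cv2.minAreaRect(w.astype(np.float32))
            if a<b: a,b,t=b,a,t+90
            t=(t+90)%180-90
            out.append((n,round(d["score"],2),np.round(d["location"]),np.round([cx,cy]),round(a),round(b),round(t),col.round()))
    for o in out: print(*o)
    return out
E
python3 - <<'E'
from look import *
save("wrist","tmp"); s=r.get_state(); print(s["position"],s["tool_rot"],s["grip_width"])
k=r.get_calibration("wrist"); E=np.array(k["extrinsics"]); print(-E[:3,:3].T@E[:3,3]-s["position"],E[:3,:3])
bars("wrist",.03)
cv2.imwrite("pics/w1.png",cv2.imread("pics/tmp.png"))
E
```

```text
[ 6.50000762e-01 -8.54892752e-06  2.14690811e-01] [1.61457661e-05 7.07107610e-01 7.07105952e-01 2.91580023e-05] 1.003481862935647
[0.00047128 0.07789742 0.16979752] [[ 0.99999702  0.00101442 -0.00221941]
 [-0.00157903  0.962417   -0.27157141]
 [ 0.00186051  0.27157411  0.96241573]]
mid_a 0.91 [289.   4.] [604. 189.] 70 12 0 [101.  74.  43.]
long_a 0.35 [286.   4.] [603. 189.] 72 12 0 [103.  75.  44.]
```

View pics/w1.png

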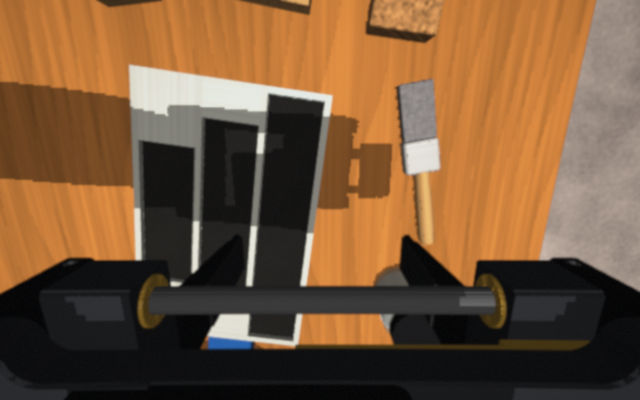

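Wrist picture: the bed's corners are at (130,67), (331,95) and (296,345). Its grooves are clear and empty, and it is turned several degrees.

>>> arm_command(targets=[{"dx": -0.5, "dy": 1, "dz": 0.7, "ax": 0, "ay": 0, "az": 0, "hand": 0.6}, {"dx": -0.5, "dy": 1, "dz": 0.7, "ax": 0, "ay": 0, "az": 0, "hand": 0.6}, {"dx": -0.5, "dy": 1, "dz": 0.7, "ax": 0, "ay": 0, "az": 0, "hand": 0.6}, {"dx": -0.5, "dy": 1, "dz": 0.7, "ax": 0, "ay": 0, "az": 0, "hand": 0.6}, {"dx": -0.5, "dy": 1, "dz": 0.7, "ax": 0, "ay": 0, "az": 0, "hand": 0.6}, {"dx": -0.5, "dy": 1, "dz": 0.7, "ax": 0, "ay": 0, "az": 0, "hand": 0.6}, {"dx": -0.5, "dy": 1, "dz": 0.7, "ax": 0, "ay": 0, "az": 0, "hand": 0.6}, {"dx": 0, "dy": 0, "dz": 0, "ax": 0, "ay": 0, "az": 0, "hand": 0.6}])

```text
time: 1.57
position: [0.5441, 0.2147, 0.3681]
tool_rot: [0.001, 0.705, 0.709, 0.005]
ft_force: [0.2, 0.5, 1.3]
grip_width: 0.605
gripper_force: 0.0
```

Run:
```python
from look import *
save("wrist","w2"); s=r.get_state(); print(s["position"],s["tool_rot"],s["grip_width"])
cv2.imwrite("pics/tmp.png",cv2.imread("pics/w2.png"))
bars("wrist",.03)
```

```text
[0.54480795 0.21250511 0.36559917] [0.00149826 0.70557487 0.70862779 0.00291547] 0.6041570198551041
short_a 0.89 [249.  64.] [437. 367.] 64 35 7 [179. 133.  79.]
short_a 0.64 [261. 170.] [446. 212.] 64 33 8 [126.  93.  56.]
mid_a 0.82 [351. 124.] [591. 284.] 88 30 6 [186. 147.  89.]
mid_a 0.8 [348. 171.] [591. 210.] 90 34 -10 [137. 102.  61.]
mid_a 0.31 [321. 277.] [551. -23.] 246 207 82 [96. 95. 88.]
long_a 0.89 [353.  70.] [592. 362.] 117 33 -11 [186. 140.  84.]
long_a 0.66 [162.  16.] [323. 438.] 99 42 35 [  8. 111. 103.]
long_a 0.59 [318. 277.] [550. -23.] 243 204 82 [96. 95. 89.]
```

View pics/w2.png

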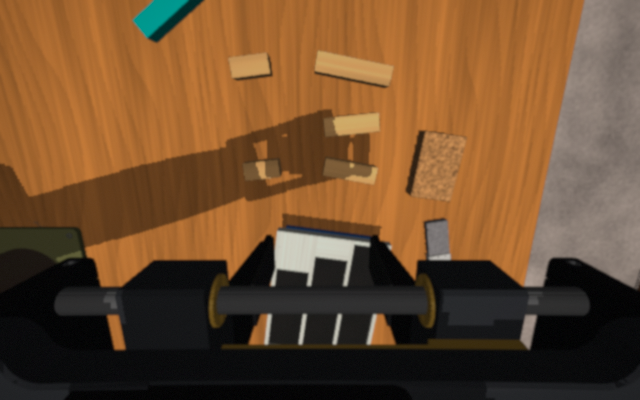

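Run:
```python
from look import *
from scipy.optimize import least_squares
c=r.get_calibration("wrist"); K=np.array(c["intrinsics"]); d=np.array(c["distortion"])
R=np.array([[0.99999702,0.00101442,-0.00221941],[-0.00157903,0.962417,-0.27157141],[0.00186051,0.27157411,0.96241573]])
C=np.array([.65047,.07789,.38449]); t=-R@C
B=np.array([[-93,141],[93,141],[93,-141],[33,135],[87,135],[-27,105],[27,105],[-87,75],[-33,75],[87,-135],[33,-135]])/1000
P=np.array([[130,67],[331,95],[296,345],[269,94],[325,103],[204,118],[259,126],[141,142],[194,149],[294,341],[249,335]],float)
def pr(p,R,t):
    x,y,th,z=p; c_,s_=np.cos(th),np.sin(th)
    W=np.c_[x+B[:,0]*c_-B[:,1]*s_, y+B[:,0]*s_+B[:,1]*c_, np.full(len(B),z+.006)]
    q=(W@R.T+t)*[1,-1,-1]
    return cv2.projectPoints(q.reshape(-1,1,3),np.zeros(3),np.zeros(3),K,d)[0].reshape(-1,2)
f=least_squares(lambda p:(pr(p,R,t)-P).ravel(),[.55,-.03,-.1,.08],loss="soft_l1")
print(f.x, np.degrees(f.x[2])); print((pr(f.x,R,t)-P).round(1))
x,y,th,z=f.x; T=lambda b:[x+b[0]*np.cos(th)-b[1]*np.sin(th),y+b[0]*np.sin(th)+b[1]*np.cos(th)]
for n,b in dict(s1=(-.06,.035),s2=(-.06,-.035),m1=(0,.05),m2=(0,-.05),l1=(.06,.06),l2=(.06,-.065),hub=(0,-.285)).items(): print(n,np.round(T(b),4))
for cam,px in(("side",[395.8,302]),("scene",[203,210])): print("knob",onz(cam,[px],.11))
```

```text
[ 0.54877591 -0.02725661 -0.13154442  0.07411531] -7.536940086437879
[[ 0.7  0.1]
 [ 0.8  1.5]
 [ 2.4  0.2]
 [-1.1  0.2]
 [-0.3 -0.7]
 [-1.2  0.2]
 [ 0.1  0.1]
 [-1.  -0.8]
 [ 2.  -0.2]
 [-0.  -0.6]
 [-0.6  0.3]]
s1 [0.4939 0.0153]
s2 [ 0.4847 -0.0541]
m1 [0.5553 0.0223]
m2 [ 0.5422 -0.0768]
l1 [0.6161 0.0244]
l2 [ 0.5997 -0.0996]
hub [ 0.5114 -0.3098]
knob [[ 0.5565448  -0.27837516  0.11      ]]
knob [[ 0.55075039 -0.27322545  0.11      ]]
```

>>> arm_command(targets=[{"dx": 0.064, "dy": 0.103, "dz": -0.32, "ax": 0, "ay": 0, "az": 1, "hand": 0.6}, {"dx": 0.064, "dy": 0.103, "dz": -0.32, "ax": 0, "ay": 0, "az": 1, "hand": 0.6}, {"dx": 0.064, "dy": 0.103, "dz": -0.32, "ax": 0, "ay": 0, "az": 1, "hand": 0.6}, {"dx": 0.064, "dy": 0.103, "dz": -0.32, "ax": 0, "ay": 0, "az": 1, "hand": 0.6}, {"dx": 0.064, "dy": 0.103, "dz": -0.32, "ax": 0, "ay": 0, "az": 1, "hand": 0.6}, {"dx": 0.064, "dy": 0.103, "dz": -0.32, "ax": 0, "ay": 0, "az": 1, "hand": 0.6}, {"dx": 0.064, "dy": 0.103, "dz": -0.32, "ax": 0, "ay": 0, "az": 1, "hand": 0.6}, {"dx": 0.064, "dy": 0.103, "dz": -0.32, "ax": 0, "ay": 0, "az": 1, "hand": 0.6}])

```text
time: 2.43
position: [0.5605, 0.233, 0.2821]
tool_rot: [-0.001, 0.484, 0.875, -0.001]
ft_force: [-1.0, -0.6, -0.2]
grip_width: 0.6
gripper_force: 0.0
```

>>> arm_command(targets=[{"dx": 0.064, "dy": 0.103, "dz": -0.32, "ax": 0, "ay": 0, "az": 1, "hand": 0.6}, {"dx": 0.064, "dy": 0.103, "dz": -0.32, "ax": 0, "ay": 0, "az": 1, "hand": 0.6}, {"dx": 0.064, "dy": 0.103, "dz": -0.32, "ax": 0, "ay": 0, "az": 1, "hand": 0.6}, {"dx": 0.064, "dy": 0.103, "dz": -0.32, "ax": 0, "ay": 0, "az": 1, "hand": 0.6}, {"dx": 0.064, "dy": 0.103, "dz": -0.32, "ax": 0, "ay": 0, "az": 1, "hand": 0.6}, {"dx": 0.064, "dy": 0.103, "dz": -0.32, "ax": 0, "ay": 0, "az": 1, "hand": 0.6}, {"dx": 0.064, "dy": 0.103, "dz": -0.32, "ax": 0, "ay": 0, "az": 1, "hand": 0.6}, {"dx": 0.064, "dy": 0.103, "dz": -0.32, "ax": 0, "ay": 0, "az": 1, "hand": 0.6}])

```text
time: 3.1
position: [0.5757, 0.2576, 0.2053]
tool_rot: [-0.001, 0.224, 0.974, -0.001]
ft_force: [1.0, 0.5, 0.6]
grip_width: 0.597
gripper_force: 0.0
```

>>> arm_command(targets=[{"dx": 0.064, "dy": 0.103, "dz": -0.32, "ax": 0, "ay": 0, "az": 1, "hand": 0.6}, {"dx": 0.064, "dy": 0.103, "dz": -0.32, "ax": 0, "ay": 0, "az": 1, "hand": 0.6}, {"dx": 0.064, "dy": 0.103, "dz": -0.32, "ax": 0, "ay": 0, "az": 1, "hand": 0.6}, {"dx": 0.064, "dy": 0.103, "dz": -0.32, "ax": 0, "ay": 0, "az": 1, "hand": 0.6}, {"dx": 0.064, "dy": 0.103, "dz": -0.32, "ax": 0, "ay": 0, "az": 1, "hand": 0.6}, {"dx": 0.064, "dy": 0.103, "dz": -0.32, "ax": 0, "ay": 0, "az": 1, "hand": 0.6}, {"dx": 0.064, "dy": 0.103, "dz": -0.32, "ax": 0, "ay": 0, "az": 1, "hand": 0.6}, {"dx": 0.064, "dy": 0.103, "dz": -0.32, "ax": 0, "ay": 0, "az": 1, "hand": 0.6}])

```text
time: 3.77
position: [0.5909, 0.2821, 0.1285]
tool_rot: [-0.002, -0.053, 0.999, -0.001]
ft_force: [1.0, 0.3, 0.2]
grip_width: 0.601
gripper_force: 0.0
```

```bash
cat >> look.py <<'E'
def st():
    s=r.get_state(); w,x,y,z=s["tool_rot"]
    yax=[2*(x*y-w*z),1-2*(x*x+z*z)]; psi=np.degrees(np.arctan2(yax[1],yax[0]))
    print("t",round(s["time"],1),"pos",(s["position"]*1000).round(1),"psi",round(psi,1),"tilt",round(np.degrees(np.arccos(min(1,abs(1-2*(x*x+y*y))))),2),"F",s["ft_force"].round(1),"T",s["ft_torque"].round(2),"w",round(s["grip_width"]*95,1),"gf",round(float(s["gripper_force"]),1),"q",s["qpos"].round(2))
def look(cam="wrist",zt=.03,**k):
    st(); save(cam,"tmp"); return bars(cam,zt,**k)
E
python3 - <<'E'
from look import *
look(); cv2.imwrite("pics/w3.png",cv2.imread("pics/tmp.png"))
E
```

```text
t 3.8 pos [590.9 282.1 128.5] psi 96.1 tilt 0.2 F [1.  0.3 0.2] T [ 0.12 -0.08 -0.02] w 57.1 gf 0.0 q [ 0.36  0.2   1.71 -0.    1.23 -1.31]
short_a 0.59 [258.  31.] [453. 218.] 47 33 6 [115.  86.  52.]
short_a 0.57 [451.  33.] [441. 372.] 53 40 6 [171. 127.  76.]
mid_a 0.89 [565. 180.] [543. 500.] 99 46 31 [ 22.  63. 139.]
mid_a 0.75 [327. 210.] [591. 290.] 92 30 6 [138. 103.  62.]
mid_a 0.61 [247. 198.] [591. 216.] 95 34 -10 [155. 118.  71.]
mid_a 0.59 [525. 272.] [660. 498.] 107 38 28 [  5. 115. 107.]
long_a 0.65 [415. 208.] [591. 370.] 112 39 -10 [145. 109.  66.]
```

View pics/w3.png

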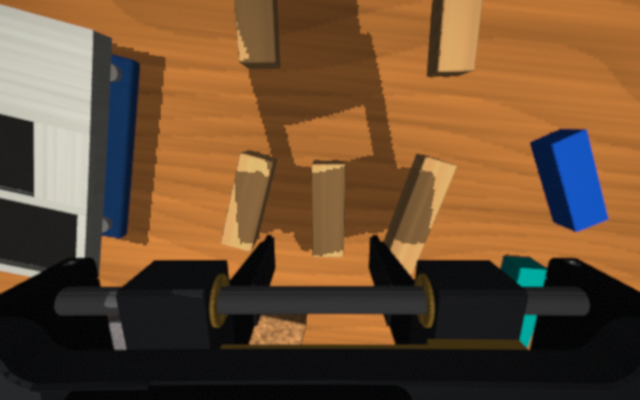

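The grasp target is the pale mid bar at (328,210), between the fingers. Its neighbours are the other mid at (247,198) and the long at (420,208). The blue bar at (570,180) and the turquoise one at (525,272) are clear.

>>> arm_command(force=40, targets=[{"dx": 0, "dy": 0.1, "dz": -0.5, "ax": 0, "ay": 0, "az": 0, "hand": 0.6}, {"dx": 0, "dy": 0, "dz": -0.5, "ax": 0, "ay": 0, "az": 0, "hand": 0.6}, {"dx": 0, "dy": 0, "dz": -0.5, "ax": 0, "ay": 0, "az": 0, "hand": 0.6}, {"dx": 0, "dy": 0, "dz": -0.5, "ax": 0, "ay": 0, "az": 0, "hand": 0.6}, {"dx": 0, "dy": 0, "dz": -0.5, "ax": 0, "ay": 0, "az": 0, "hand": 0.6}, {"dx": 0, "dy": 0, "dz": -0.5, "ax": 0, "ay": 0, "az": 0, "hand": 0.6}, {"dx": 0, "dy": 0, "dz": -0.5, "ax": 0, "ay": 0, "az": 0, "hand": 0.6}, {"dx": 0, "dy": 0, "dz": -0.53, "ax": 0, "ay": 0, "az": 0, "hand": 0.6}])

```text
time: 4.63
position: [0.5909, 0.2871, 0.0087]
tool_rot: [-0.0, -0.052, 0.999, -0.0]
ft_force: [0.9, 0.3, -0.0]
grip_width: 0.6
gripper_force: 0.0
```

>>> arm_command(targets=[{"dx": 0, "dy": 0, "dz": 0, "ax": 0, "ay": 0, "az": 0, "hand": 0.6}, {"dx": 0, "dy": 0, "dz": 0, "ax": 0, "ay": 0, "az": 0, "hand": 0.2}, {"dx": 0, "dy": 0, "dz": 0, "ax": 0, "ay": 0, "az": 0, "hand": 0.2}, {"dx": 0, "dy": 0, "dz": 0, "ax": 0, "ay": 0, "az": 0, "hand": 0.2}, {"dx": 0, "dy": 0, "dz": 0, "ax": 0, "ay": 0, "az": 0, "hand": 0.2}, {"dx": 0, "dy": 0, "dz": 0, "ax": 0, "ay": 0, "az": 0, "hand": 0.2}, {"dx": 0, "dy": 0, "dz": 0, "ax": 0, "ay": 0, "az": 0, "hand": 0.2}, {"dx": 0, "dy": 0, "dz": 0, "ax": 0, "ay": 0, "az": 0, "hand": 0.2}])

```text
time: 5.3
position: [0.5918, 0.2875, 0.0116]
tool_rot: [0.001, -0.052, 0.999, 0.0]
ft_force: [0.2, 0.1, 3.3]
grip_width: 0.315
gripper_force: 40.0
```

>>> arm_command(targets=[{"dx": 0, "dy": 0, "dz": 0.6, "ax": 0, "ay": 0, "az": 0, "hand": 0.2}, {"dx": 0, "dy": 0, "dz": 0.6, "ax": 0, "ay": 0, "az": 0, "hand": 0.2}, {"dx": 0, "dy": 0, "dz": 0.6, "ax": 0, "ay": 0, "az": -1, "hand": 0.2}, {"dx": 0, "dy": 0, "dz": 0.6, "ax": 0, "ay": 0, "az": -1, "hand": 0.2}, {"dx": 0, "dy": 0, "dz": 0.6, "ax": 0, "ay": 0, "az": -1, "hand": 0.2}, {"dx": 0, "dy": 0, "dz": 0.6, "ax": 0, "ay": 0, "az": -1, "hand": 0.2}, {"dx": 0, "dy": 0, "dz": 0.6, "ax": 0, "ay": 0, "az": -1, "hand": 0.2}, {"dx": 0, "dy": 0, "dz": 0.6, "ax": 0, "ay": 0, "az": -1, "hand": 0.2}])

```text
time: 5.97
position: [0.5907, 0.287, 0.1548]
tool_rot: [-0.0, 0.158, 0.987, -0.0]
ft_force: [-0.2, 0.7, -0.4]
grip_width: 0.315
gripper_force: 40.0
```

>>> arm_command(targets=[{"dx": -0.075, "dy": -0.552, "dz": 0, "ax": 0, "ay": 0, "az": -1, "hand": 0.2}, {"dx": -0.075, "dy": -0.552, "dz": 0, "ax": 0, "ay": 0, "az": -1, "hand": 0.2}, {"dx": -0.075, "dy": -0.552, "dz": 0, "ax": 0, "ay": 0, "az": -1, "hand": 0.2}, {"dx": -0.075, "dy": -0.552, "dz": 0, "ax": 0, "ay": 0, "az": -1, "hand": 0.2}, {"dx": -0.075, "dy": -0.552, "dz": 0, "ax": 0, "ay": 0, "az": -1, "hand": 0.2}, {"dx": -0.075, "dy": -0.552, "dz": 0, "ax": 0, "ay": 0, "az": -1, "hand": 0.2}, {"dx": -0.075, "dy": -0.552, "dz": 0, "ax": 0, "ay": 0, "az": -1, "hand": 0.2}, {"dx": -0.075, "dy": -0.552, "dz": 0, "ax": 0, "ay": 0, "az": -1, "hand": 0.2}])

```text
time: 6.63
position: [0.5725, 0.1538, 0.154]
tool_rot: [-0.0, 0.424, 0.906, -0.0]
ft_force: [0.7, -0.0, -1.2]
grip_width: 0.31
gripper_force: 40.0
```

>>> arm_command(targets=[{"dx": -0.075, "dy": -0.552, "dz": 0, "ax": 0, "ay": 0, "az": -1, "hand": 0.2}, {"dx": -0.075, "dy": -0.552, "dz": 0, "ax": 0, "ay": 0, "az": -1, "hand": 0.2}, {"dx": -0.075, "dy": -0.552, "dz": 0, "ax": 0, "ay": 0, "az": -1, "hand": 0.2}, {"dx": -0.075, "dy": -0.552, "dz": 0, "ax": 0, "ay": 0, "az": -1, "hand": 0.2}, {"dx": -0.075, "dy": -0.552, "dz": 0, "ax": 0, "ay": 0, "az": -1, "hand": 0.2}, {"dx": -0.075, "dy": -0.552, "dz": 0, "ax": 0, "ay": 0, "az": -1, "hand": 0.2}, {"dx": -0.075, "dy": -0.552, "dz": 0, "ax": 0, "ay": 0, "az": -1, "hand": 0.2}, {"dx": -0.075, "dy": -0.552, "dz": 0, "ax": 0, "ay": 0, "az": -1, "hand": 0.2}])

```text
time: 7.3
position: [0.5545, 0.0214, 0.154]
tool_rot: [-0.0, 0.657, 0.754, -0.0]
ft_force: [0.1, 0.2, -0.2]
grip_width: 0.31
gripper_force: 40.0
```

>>> arm_command(targets=[{"dx": 0, "dy": 0, "dz": 0, "ax": 0, "ay": 0, "az": -0.97, "hand": 0.2}, {"dx": 0, "dy": 0, "dz": 0, "ax": 0, "ay": 0, "az": -0.97, "hand": 0.2}, {"dx": 0, "dy": 0, "dz": 0, "ax": 0, "ay": 0, "az": -0.97, "hand": 0.2}, {"dx": 0, "dy": 0, "dz": 0, "ax": 0, "ay": 0, "az": -0.97, "hand": 0.2}, {"dx": 0, "dy": 0, "dz": 0, "ax": 0, "ay": 0, "az": 0, "hand": 0.2}, {"dx": 0, "dy": 0, "dz": 0, "ax": 0, "ay": 0, "az": 0, "hand": 0.2}, {"dx": 0, "dy": 0, "dz": 0, "ax": 0, "ay": 0, "az": 0, "hand": 0.2}, {"dx": 0, "dy": 0, "dz": 0, "ax": 0, "ay": 0, "az": 0, "hand": 0.2}])

```text
time: 7.97
position: [0.555, 0.0222, 0.1543]
tool_rot: [-0.0, 0.752, 0.66, -0.0]
ft_force: [0.3, 0.8, -1.4]
grip_width: 0.312
gripper_force: 40.0
```

Run:
```python
from look import *
st(); im=save("wrist","w4").copy()
x,y,th,z=.54878,-.02726,-.13154,.0741
def T(b): b=np.array(b,float)/1000; return np.c_[x+b[:,0]*np.cos(th)-b[:,1]*np.sin(th),y+b[:,0]*np.sin(th)+b[:,1]*np.cos(th),np.full(len(b),z+.006)]
for c,h,l in((-60,27,75),(0,27,105),(60,27,135),(0,93,141)):
    q=proj("wrist",T([(c-h,-l),(c+h,-l),(c+h,l),(c-h,l)])); cv2.polylines(im,[q.astype(np.int32)],True,(255,0,0),1)
cv2.imwrite("pics/w4o.png",im[:,:,::-1])
```

```text
t 8.0 pos [555.   22.2 154.3] psi -7.5 tilt 0.01 F [ 0.3  0.8 -1.4] T [0.03 0.01 0.06] w 29.6 gf 40.0 q [-0.06 -0.04  1.92 -0.    1.26  0.07]
```

View pics/w4o.png

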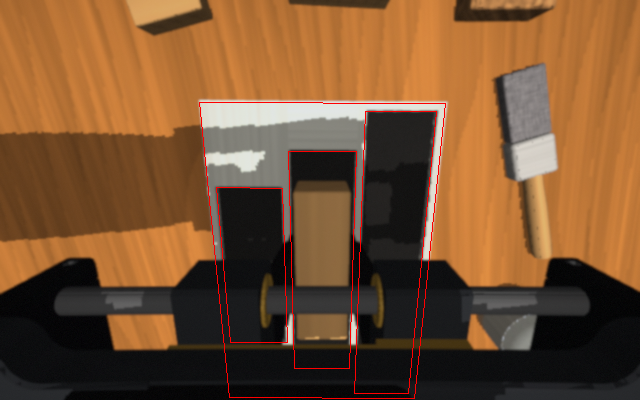

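The overlay matches the bed and grooves, and the bar hangs over the middle groove, aligned with it.

>>> arm_command(targets=[{"dx": 0, "dy": 0, "dz": -0.5, "ax": 0, "ay": 0, "az": 0, "hand": 0.2}, {"dx": 0, "dy": 0, "dz": -0.5, "ax": 0, "ay": 0, "az": 0, "hand": 0.2}, {"dx": 0, "dy": 0, "dz": -0.4, "ax": 0, "ay": 0, "az": 0, "hand": 0.2}, {"dx": 0, "dy": 0, "dz": -0.4, "ax": 0, "ay": 0, "az": 0, "hand": 0.2}, {"dx": 0, "dy": 0, "dz": -0.3, "ax": 0, "ay": 0, "az": 0, "hand": 0.2}, {"dx": 0, "dy": 0, "dz": -0.2, "ax": 0, "ay": 0, "az": 0, "hand": 0.2}, {"dx": 0, "dy": 0, "dz": 0, "ax": 0, "ay": 0, "az": 0, "hand": 0.2}, {"dx": 0, "dy": 0, "dz": 0, "ax": 0, "ay": 0, "az": 0, "hand": 0.2}])

```text
time: 8.68
position: [0.5551, 0.0222, 0.0882]
tool_rot: [-0.0, 0.752, 0.659, -0.001]
ft_force: [-9.4, 0.1, 13.7]
grip_width: 0.314
gripper_force: 40.0
```

Run:
```python
from look import *
st(); a=save("side","sd1")[165:300,260:420]; b=save("scene","sc1")[180:260,230:350]
A=cv2.resize(a,(640,540),interpolation=3); 
cv2.imwrite("pics/c1.png",A[:,:,::-1])
st()
```

```text
t 8.7 pos [555.1  22.2  88.2] psi -7.5 tilt 0.09 F [-9.4  0.1 13.7] T [0.05 1.69 0.03] w 29.8 gf 40.0 q [-0.06  0.03  1.97 -0.    1.14  0.07]
t 8.8 pos [555.1  22.2  88.2] psi -7.5 tilt 0.08 F [-8.8  1.7 15.2] T [ 0.05  1.66 -0.01] w 30.0 gf 40.0 q [-0.06  0.03  1.97 -0.    1.14  0.07]
```

View pics/c1.png

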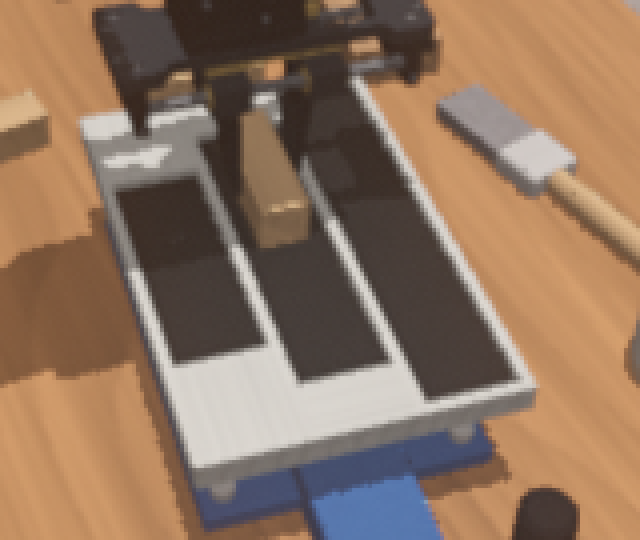

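The side picture shows the bar lying inside the middle groove, with its near end at about (275,235) in the crop and clear of the ribs. I'll release it and go to the second mid bar.

>>> arm_command(targets=[{"dx": 0, "dy": 0, "dz": 0.15, "ax": 0, "ay": 0, "az": 0, "hand": 0.42}, {"dx": 0, "dy": 0, "dz": 0, "ax": 0, "ay": 0, "az": 0, "hand": 0.42}, {"dx": 0, "dy": 0, "dz": 0, "ax": 0, "ay": 0, "az": 0, "hand": 0.42}, {"dx": 0, "dy": 0, "dz": 0, "ax": 0, "ay": 0, "az": 0, "hand": 0.42}, {"dx": 0, "dy": 0, "dz": 0.6, "ax": 0, "ay": 0, "az": 0, "hand": 0.42}, {"dx": 0, "dy": 0, "dz": 0.6, "ax": 0, "ay": 0, "az": 0, "hand": 0.42}, {"dx": 0, "dy": 0, "dz": 0.6, "ax": 0, "ay": 0, "az": 0, "hand": 0.42}, {"dx": 0, "dy": 0, "dz": 0.6, "ax": 0, "ay": 0, "az": 0, "hand": 0.42}])

```text
time: 9.45
position: [0.5547, 0.0222, 0.1618]
tool_rot: [-0.0, 0.752, 0.659, -0.0]
ft_force: [-0.4, -0.7, 0.4]
grip_width: 0.418
gripper_force: 0.0
```

>>> arm_command(targets=[{"dx": 0.05, "dy": 0.267, "dz": 0, "ax": 0, "ay": 0, "az": 0.91, "hand": 0.6}, {"dx": 0.05, "dy": 0.267, "dz": 0, "ax": 0, "ay": 0, "az": 0.91, "hand": 0.6}, {"dx": 0.05, "dy": 0.267, "dz": 0, "ax": 0, "ay": 0, "az": 0.91, "hand": 0.6}, {"dx": 0.05, "dy": 0.267, "dz": 0, "ax": 0, "ay": 0, "az": 0.91, "hand": 0.6}, {"dx": 0.05, "dy": 0.267, "dz": 0, "ax": 0, "ay": 0, "az": 0.91, "hand": 0.6}, {"dx": 0.05, "dy": 0.267, "dz": 0, "ax": 0, "ay": 0, "az": 0.91, "hand": 0.6}, {"dx": 0.05, "dy": 0.267, "dz": 0, "ax": 0, "ay": 0, "az": 0.91, "hand": 0.6}, {"dx": 0.05, "dy": 0.267, "dz": 0, "ax": 0, "ay": 0, "az": 0.91, "hand": 0.6}])

```text
time: 10.12
position: [0.5669, 0.0866, 0.1611]
tool_rot: [-0.0, 0.561, 0.828, -0.0]
ft_force: [-0.3, -0.4, 0.2]
grip_width: 0.601
gripper_force: 0.0
```

>>> arm_command(targets=[{"dx": 0.05, "dy": 0.267, "dz": 0, "ax": 0, "ay": 0, "az": 0.91, "hand": 0.6}, {"dx": 0.05, "dy": 0.267, "dz": 0, "ax": 0, "ay": 0, "az": 0.91, "hand": 0.6}, {"dx": 0.05, "dy": 0.267, "dz": 0, "ax": 0, "ay": 0, "az": 0.91, "hand": 0.6}, {"dx": 0.05, "dy": 0.267, "dz": 0, "ax": 0, "ay": 0, "az": 0.91, "hand": 0.6}, {"dx": 0.05, "dy": 0.267, "dz": 0, "ax": 0, "ay": 0, "az": 0.91, "hand": 0.6}, {"dx": 0.05, "dy": 0.267, "dz": 0, "ax": 0, "ay": 0, "az": 0.91, "hand": 0.6}, {"dx": 0.05, "dy": 0.267, "dz": 0, "ax": 0, "ay": 0, "az": 0.91, "hand": 0.6}, {"dx": 0.05, "dy": 0.267, "dz": 0, "ax": 0, "ay": 0, "az": 0.91, "hand": 0.6}])

```text
time: 10.78
position: [0.5789, 0.1507, 0.161]
tool_rot: [-0.0, 0.335, 0.942, -0.0]
ft_force: [0.2, -0.1, -0.6]
grip_width: 0.601
gripper_force: 0.0
```

>>> arm_command(targets=[{"dx": 0.05, "dy": 0.267, "dz": 0, "ax": 0, "ay": 0, "az": 0.91, "hand": 0.6}, {"dx": 0.05, "dy": 0.267, "dz": 0, "ax": 0, "ay": 0, "az": 0.91, "hand": 0.6}, {"dx": 0.05, "dy": 0.267, "dz": 0, "ax": 0, "ay": 0, "az": 0.91, "hand": 0.6}, {"dx": 0.05, "dy": 0.267, "dz": 0, "ax": 0, "ay": 0, "az": 0.91, "hand": 0.6}, {"dx": 0.05, "dy": 0.267, "dz": 0, "ax": 0, "ay": 0, "az": 0.91, "hand": 0.6}, {"dx": 0.05, "dy": 0.267, "dz": 0, "ax": 0, "ay": 0, "az": 0.91, "hand": 0.6}, {"dx": 0.05, "dy": 0.267, "dz": 0, "ax": 0, "ay": 0, "az": 0.91, "hand": 0.6}, {"dx": 0.05, "dy": 0.267, "dz": 0, "ax": 0, "ay": 0, "az": 0.91, "hand": 0.6}])

```text
time: 11.45
position: [0.5909, 0.2148, 0.161]
tool_rot: [-0.0, 0.087, 0.996, -0.0]
ft_force: [-0.2, -0.6, 0.4]
grip_width: 0.597
gripper_force: 0.0
```

Run:
```python
from look import *
r.read_camera("wrist");r.read_camera("wrist")
look(); print("scene"); save("scene","tmp"); bars("scene",.03)
```

```text
t 11.6 pos [590.9 215.1 161. ] psi 79.9 tilt 0.05 F [ 0.   0.3 -0.4] T [ 0.1  -0.04  0.02] w 57.1 gf 0.0 q [ 0.26  0.12  1.75  0.    1.28 -1.13]
short_a 0.83 [467.  13.] [451. 371.] 42 35 -84 [144. 107.  64.]
short_a 0.69 [293.  47.] [447. 215.] 63 30 7 [111.  82.  49.]
mid_a 0.94 [592. 224.] [669. 484.] 99 51 2 [  7. 109. 100.]
mid_a 0.93 [320. 199.] [591. 213.] 92 32 -10 [126.  93.  56.]
mid_a 0.68 [ 74. 218.] [565. -39.] 146 49 83 [163. 126.  76.]
long_a 0.85 [463. 204.] [626. 359.] 114 42 -10 [164. 123.  74.]
scene
short_a 0.6 [363. 197.] [460. 209.] 89 40 7 [109.  87.  65.]
short_a 0.51 [408. 187.] [449. 365.] 93 47 4 [163. 128.  94.]
mid_a 0.93 [472. 238.] [686. 488.] 108 42 -1 [ 66. 140. 131.]
mid_a 0.92 [460. 208.] [557. 499.] 105 60 33 [ 57.  77. 134.]
mid_a 0.76 [303. 207.] [481.  22.] 97 62 82 [167. 137. 101.]
mid_a 0.68 [372. 227.] [606. 208.] 122 30 -11 [132. 105.  77.]
long_a 0.84 [423. 230.] [644. 358.] 144 37 -10 [184. 147. 108.]
long_a 0.82 [425. 165.] [342. 448.] 140 63 35 [ 62. 126. 118.]
```

The long bar has been knocked to about (626,360), which I'll handle later. Now the second mid bar.

>>> arm_command(force=40, targets=[{"dx": 0, "dy": 0, "dz": -0.63, "ax": 0, "ay": 0, "az": 0, "hand": 0.6}, {"dx": 0, "dy": 0, "dz": -0.63, "ax": 0, "ay": 0, "az": 0, "hand": 0.6}, {"dx": 0, "dy": 0, "dz": -0.63, "ax": 0, "ay": 0, "az": 0, "hand": 0.6}, {"dx": 0, "dy": 0, "dz": -0.63, "ax": 0, "ay": 0, "az": 0, "hand": 0.6}, {"dx": 0, "dy": 0, "dz": -0.63, "ax": 0, "ay": 0, "az": 0, "hand": 0.6}, {"dx": 0, "dy": 0, "dz": -0.63, "ax": 0, "ay": 0, "az": 0, "hand": 0.6}, {"dx": 0, "dy": 0, "dz": -0.63, "ax": 0, "ay": 0, "az": 0, "hand": 0.6}, {"dx": 0, "dy": 0, "dz": -0.63, "ax": 0, "ay": 0, "az": 0, "hand": 0.6}])

```text
time: 12.62
position: [0.5912, 0.2142, 0.01]
tool_rot: [0.0, 0.089, 0.996, 0.0]
ft_force: [0.2, -0.2, -0.3]
grip_width: 0.601
gripper_force: 0.0
```

>>> arm_command(targets=[{"dx": 0, "dy": 0, "dz": 0, "ax": 0, "ay": 0, "az": 0, "hand": 0.6}, {"dx": 0, "dy": 0, "dz": 0, "ax": 0, "ay": 0, "az": 0, "hand": 0.2}, {"dx": 0, "dy": 0, "dz": 0, "ax": 0, "ay": 0, "az": 0, "hand": 0.2}, {"dx": 0, "dy": 0, "dz": 0, "ax": 0, "ay": 0, "az": 0, "hand": 0.2}, {"dx": 0, "dy": 0, "dz": 0, "ax": 0, "ay": 0, "az": 0, "hand": 0.2}, {"dx": 0, "dy": 0, "dz": 0, "ax": 0, "ay": 0, "az": 0, "hand": 0.2}, {"dx": 0, "dy": 0, "dz": 0, "ax": 0, "ay": 0, "az": 0, "hand": 0.2}, {"dx": 0, "dy": 0, "dz": 0, "ax": 0, "ay": 0, "az": 0, "hand": 0.2}])

```text
time: 13.28
position: [0.5921, 0.2146, 0.0122]
tool_rot: [0.001, 0.089, 0.996, 0.0]
ft_force: [-0.2, -0.8, 5.8]
grip_width: 0.313
gripper_force: 40.0
```

>>> arm_command(targets=[{"dx": 0, "dy": 0, "dz": 0.6, "ax": 0, "ay": 0, "az": 0, "hand": 0.2}, {"dx": 0, "dy": 0, "dz": 0.6, "ax": 0, "ay": 0, "az": 0, "hand": 0.2}, {"dx": 0, "dy": 0, "dz": 0.6, "ax": 0, "ay": 0, "az": -0.91, "hand": 0.2}, {"dx": 0, "dy": 0, "dz": 0.6, "ax": 0, "ay": 0, "az": -0.91, "hand": 0.2}, {"dx": 0, "dy": 0, "dz": 0.6, "ax": 0, "ay": 0, "az": -0.91, "hand": 0.2}, {"dx": 0, "dy": 0, "dz": 0.6, "ax": 0, "ay": 0, "az": -0.91, "hand": 0.2}, {"dx": 0, "dy": 0, "dz": 0.6, "ax": 0, "ay": 0, "az": -0.91, "hand": 0.2}, {"dx": 0, "dy": 0, "dz": 0.6, "ax": 0, "ay": 0, "az": -0.91, "hand": 0.2}])

```text
time: 13.95
position: [0.5906, 0.2144, 0.155]
tool_rot: [-0.0, 0.277, 0.961, -0.0]
ft_force: [0.3, 0.1, -0.6]
grip_width: 0.31
gripper_force: 40.0
```

>>> arm_command(targets=[{"dx": -0.102, "dy": -0.607, "dz": 0, "ax": 0, "ay": 0, "az": -0.91, "hand": 0.2}, {"dx": -0.102, "dy": -0.607, "dz": 0, "ax": 0, "ay": 0, "az": -0.91, "hand": 0.2}, {"dx": -0.102, "dy": -0.607, "dz": 0, "ax": 0, "ay": 0, "az": -0.91, "hand": 0.2}, {"dx": -0.102, "dy": -0.607, "dz": 0, "ax": 0, "ay": 0, "az": -0.91, "hand": 0.2}, {"dx": -0.102, "dy": -0.607, "dz": 0, "ax": 0, "ay": 0, "az": -0.91, "hand": 0.2}, {"dx": -0.102, "dy": -0.607, "dz": 0, "ax": 0, "ay": 0, "az": -0.91, "hand": 0.2}, {"dx": -0.102, "dy": -0.607, "dz": 0, "ax": 0, "ay": 0, "az": -0.91, "hand": 0.2}, {"dx": -0.102, "dy": -0.607, "dz": 0, "ax": 0, "ay": 0, "az": -0.91, "hand": 0.2}])

```text
time: 14.62
position: [0.5659, 0.0679, 0.1541]
tool_rot: [-0.0, 0.51, 0.86, -0.0]
ft_force: [0.0, -0.2, -0.5]
grip_width: 0.31
gripper_force: 40.0
```

>>> arm_command(targets=[{"dx": -0.102, "dy": -0.607, "dz": 0, "ax": 0, "ay": 0, "az": -1, "hand": 0.2}, {"dx": -0.102, "dy": -0.607, "dz": 0, "ax": 0, "ay": 0, "az": -1, "hand": 0.2}, {"dx": -0.102, "dy": -0.607, "dz": 0, "ax": 0, "ay": 0, "az": -1, "hand": 0.2}, {"dx": -0.102, "dy": -0.607, "dz": 0, "ax": 0, "ay": 0, "az": -1, "hand": 0.2}, {"dx": -0.102, "dy": -0.607, "dz": 0, "ax": 0, "ay": 0, "az": -1, "hand": 0.2}, {"dx": -0.102, "dy": -0.607, "dz": 0, "ax": 0, "ay": 0, "az": -1, "hand": 0.2}, {"dx": -0.102, "dy": -0.607, "dz": 0, "ax": 0, "ay": 0, "az": -1, "hand": 0.2}, {"dx": -0.102, "dy": -0.607, "dz": 0, "ax": 0, "ay": 0, "az": -1, "hand": 0.2}])

```text
time: 15.28
position: [0.5415, -0.0777, 0.1542]
tool_rot: [-0.0, 0.727, 0.686, -0.0]
ft_force: [-0.2, 0.2, -0.6]
grip_width: 0.315
gripper_force: 40.0
```

```bash
cat >> look.py <<'E'
BED=(.54878,-.02726,-.13154,.0775)
def T(b,dz=.006,z=None):
    x,y,th,zz=BED; zz=zz if z is None else z
    b=np.array(b,float).reshape(-1,2)/1000; return np.c_[x+b[:,0]*np.cos(th)-b[:,1]*np.sin(th),y+b[:,0]*np.sin(th)+b[:,1]*np.cos(th),np.full(len(b),zz+dz)]
def inbed(cam,px,z):
    w=onz(cam,px,z)[:,:2]-np.array(BED[:2]); c,s=np.cos(BED[2]),np.sin(BED[2])
    return np.c_[w[:,0]*c+w[:,1]*s,-w[:,0]*s+w[:,1]*c]*1000
def over(cam,name,crop=None,f=1,z=None):
    im=save(cam,name).copy()
    im=cv2.resize(im,None,fx=f,fy=f,interpolation=3)
    for c,h,l in((-60,27,75),(0,27,105),(60,27,135)):
        q=proj(cam,T([(c-h,-l),(c+h,-l),(c+h,l),(c-h,l)],z=z))*f; cv2.polylines(im,[q.astype(np.int32)],True,(255,0,0),1)
    if crop: a,b,c_,d=[int(v*f) for v in crop]; im=im[a:b,c_:d]
    cv2.imwrite(f"pics/{name}o.png",im[:,:,::-1])
E
python3 - <<'E'
from look import *
st(); over("wrist","w5")
E
```

```text
t 15.3 pos [541.5 -77.7 154.2] psi -3.3 tilt 0.04 F [-0.2  0.2 -0.6] T [-0.01 -0.04 -0.04] w 29.9 gf 40.0 q [-0.24 -0.06  1.94  0.    1.26 -0.18]
```

View pics/w5o.png

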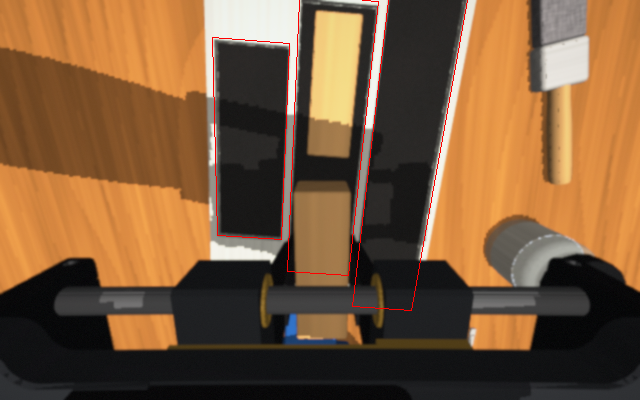

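The first bar lies in the middle groove, ending at (329,156). The second is over the rest of that groove, and its yaw still needs -4°.

>>> arm_command(targets=[{"dx": 0, "dy": -0.1, "dz": 0, "ax": 0, "ay": 0, "az": -0.5, "hand": 0.2}, {"dx": 0, "dy": 0, "dz": 0, "ax": 0, "ay": 0, "az": -0.55, "hand": 0.2}, {"dx": 0, "dy": 0, "dz": -0.5, "ax": 0, "ay": 0, "az": 0, "hand": 0.2}, {"dx": 0, "dy": 0, "dz": -0.5, "ax": 0, "ay": 0, "az": 0, "hand": 0.2}, {"dx": 0, "dy": 0, "dz": -0.5, "ax": 0, "ay": 0, "az": 0, "hand": 0.2}, {"dx": 0, "dy": 0, "dz": -0.4, "ax": 0, "ay": 0, "az": 0, "hand": 0.2}, {"dx": 0, "dy": 0, "dz": -0.2, "ax": 0, "ay": 0, "az": 0, "hand": 0.2}, {"dx": 0, "dy": 0, "dz": -0.1, "ax": 0, "ay": 0, "az": 0, "hand": 0.2}])

```text
time: 16.0
position: [0.5411, -0.0794, 0.0891]
tool_rot: [-0.002, 0.751, 0.661, -0.001]
ft_force: [-11.7, 3.6, 21.1]
grip_width: 0.31
gripper_force: 40.0
```

>>> arm_command(targets=[{"dx": 0, "dy": 0, "dz": 0, "ax": 0, "ay": 0, "az": 0, "hand": 0.2}, {"dx": 0, "dy": 0, "dz": 0, "ax": 0, "ay": 0, "az": 0, "hand": 0.2}, {"dx": 0, "dy": 0, "dz": 0, "ax": 0, "ay": 0, "az": 0, "hand": 0.2}, {"dx": 0, "dy": 0, "dz": 0, "ax": 0, "ay": 0, "az": 0, "hand": 0.2}, {"dx": 0, "dy": 0, "dz": 0, "ax": 0, "ay": 0, "az": 0, "hand": 0.2}, {"dx": 0, "dy": 0, "dz": 0, "ax": 0, "ay": 0, "az": 0, "hand": 0.2}, {"dx": 0, "dy": 0, "dz": 0, "ax": 0, "ay": 0, "az": 0, "hand": 0.2}, {"dx": 0, "dy": 0, "dz": 0, "ax": 0, "ay": 0, "az": 0, "hand": 0.2}])

```text
time: 16.67
position: [0.5425, -0.0798, 0.0892]
tool_rot: [0.0, 0.751, 0.661, 0.0]
ft_force: [-0.1, 2.8, 4.7]
grip_width: 0.314
gripper_force: 40.0
```

>>> arm_command(targets=[{"dx": 0, "dy": 0, "dz": 0.1, "ax": 0, "ay": 0, "az": 0, "hand": 0.42}, {"dx": 0, "dy": 0, "dz": 0, "ax": 0, "ay": 0, "az": 0, "hand": 0.42}, {"dx": 0, "dy": 0, "dz": 0, "ax": 0, "ay": 0, "az": 0, "hand": 0.42}, {"dx": 0, "dy": 0, "dz": 0, "ax": 0, "ay": 0, "az": 0, "hand": 0.42}, {"dx": 0, "dy": 0, "dz": 0.6, "ax": 0, "ay": 0, "az": 0, "hand": 0.42}, {"dx": 0, "dy": 0, "dz": 0.6, "ax": 0, "ay": 0, "az": 0, "hand": 0.42}, {"dx": 0, "dy": 0, "dz": 0.6, "ax": 0, "ay": 0, "az": 0, "hand": 0.42}, {"dx": 0, "dy": 0, "dz": 0.6, "ax": 0, "ay": 0, "az": 0, "hand": 0.42}])

```text
time: 17.33
position: [0.5417, -0.08, 0.1639]
tool_rot: [-0.0, 0.751, 0.66, -0.0]
ft_force: [0.2, -0.4, 0.3]
grip_width: 0.421
gripper_force: 0.0
```

>>> arm_command(targets=[{"dx": -0.132, "dy": 0.408, "dz": 0, "ax": 0, "ay": 0, "az": -0.787, "hand": 0.6}, {"dx": -0.132, "dy": 0.408, "dz": 0, "ax": 0, "ay": 0, "az": -0.787, "hand": 0.6}, {"dx": -0.132, "dy": 0.408, "dz": 0, "ax": 0, "ay": 0, "az": -0.787, "hand": 0.6}, {"dx": -0.132, "dy": 0.408, "dz": 0, "ax": 0, "ay": 0, "az": -0.787, "hand": 0.6}, {"dx": -0.132, "dy": 0.408, "dz": 0, "ax": 0, "ay": 0, "az": -0.787, "hand": 0.6}, {"dx": -0.132, "dy": 0.408, "dz": 0, "ax": 0, "ay": 0, "az": -0.787, "hand": 0.6}, {"dx": -0.132, "dy": 0.408, "dz": 0, "ax": 0, "ay": 0, "az": -0.787, "hand": 0.6}, {"dx": -0.132, "dy": 0.408, "dz": 0, "ax": 0, "ay": 0, "az": -0.787, "hand": 0.6}])

```text
time: 18.0
position: [0.51, 0.0185, 0.1632]
tool_rot: [-0.0, 0.877, 0.48, -0.0]
ft_force: [0.2, -0.5, 0.3]
grip_width: 0.598
gripper_force: 0.0
```

>>> arm_command(targets=[{"dx": -0.132, "dy": 0.408, "dz": 0, "ax": 0, "ay": 0, "az": -0.787, "hand": 0.6}, {"dx": -0.132, "dy": 0.408, "dz": 0, "ax": 0, "ay": 0, "az": -0.787, "hand": 0.6}, {"dx": -0.132, "dy": 0.408, "dz": 0, "ax": 0, "ay": 0, "az": -0.787, "hand": 0.6}, {"dx": -0.132, "dy": 0.408, "dz": 0, "ax": 0, "ay": 0, "az": -0.787, "hand": 0.6}, {"dx": -0.132, "dy": 0.408, "dz": 0, "ax": 0, "ay": 0, "az": -0.787, "hand": 0.6}, {"dx": -0.132, "dy": 0.408, "dz": 0, "ax": 0, "ay": 0, "az": -0.787, "hand": 0.6}, {"dx": -0.132, "dy": 0.408, "dz": 0, "ax": 0, "ay": 0, "az": -0.787, "hand": 0.6}, {"dx": -0.132, "dy": 0.408, "dz": 0, "ax": 0, "ay": 0, "az": -0.787, "hand": 0.6}])

```text
time: 18.67
position: [0.4783, 0.1163, 0.1633]
tool_rot: [0.0, 0.961, 0.277, -0.0]
ft_force: [-0.4, 0.9, 0.2]
grip_width: 0.602
gripper_force: 0.0
```

>>> arm_command(targets=[{"dx": -0.132, "dy": 0.408, "dz": 0, "ax": 0, "ay": 0, "az": -0.787, "hand": 0.6}, {"dx": -0.132, "dy": 0.408, "dz": 0, "ax": 0, "ay": 0, "az": -0.787, "hand": 0.6}, {"dx": -0.132, "dy": 0.408, "dz": 0, "ax": 0, "ay": 0, "az": -0.787, "hand": 0.6}, {"dx": -0.132, "dy": 0.408, "dz": 0, "ax": 0, "ay": 0, "az": -0.787, "hand": 0.6}, {"dx": -0.132, "dy": 0.408, "dz": 0, "ax": 0, "ay": 0, "az": -0.787, "hand": 0.6}, {"dx": -0.132, "dy": 0.408, "dz": 0, "ax": 0, "ay": 0, "az": -0.787, "hand": 0.6}, {"dx": -0.132, "dy": 0.408, "dz": 0, "ax": 0, "ay": 0, "az": -0.787, "hand": 0.6}, {"dx": -0.132, "dy": 0.408, "dz": 0, "ax": 0, "ay": 0, "az": -0.787, "hand": 0.6}])

```text
time: 19.33
position: [0.4467, 0.2142, 0.1633]
tool_rot: [0.0, 0.998, 0.061, -0.0]
ft_force: [0.7, 0.5, 0.6]
grip_width: 0.605
gripper_force: 0.0
```

Run:
```python
from look import *
r.read_camera("wrist");r.read_camera("wrist")
look()
```

```text
t 19.4 pos [446.5 214.7 163.3] psi -82.7 tilt 0.03 F [-0.1  0.5 -0.7] T [0.02 0.1  0.01] w 56.9 gf 0.0 q [ 0.34 -0.19  2.04  0.    1.29  1.78]
short_a 0.84 [321. 195.] [448. 214.] 64 32 7 [109.  80.  48.]
short_a 0.74 [170. 186.] [437. 368.] 62 43 7 [157. 116.  69.]
mid_a 0.67 [590. 107.] [566. -26.] 119 46 82 [150. 116.  70.]
mid_a 0.66 [25. 66.] [540. 495.] 90 50 31 [ 16.  46. 104.]
long_a 0.84 [ 86. 253.] [333. 447.] 119 55 37 [ 7. 86. 80.]
long_a 0.71 [174.  21.] [591. 364.] 44 41 84 [142. 106.  63.]
```

>>> arm_command(force=40, targets=[{"dx": 0, "dy": 0, "dz": -0.637, "ax": 0, "ay": 0, "az": 0, "hand": 0.6}, {"dx": 0, "dy": 0, "dz": -0.637, "ax": 0, "ay": 0, "az": 0, "hand": 0.6}, {"dx": 0, "dy": 0, "dz": -0.637, "ax": 0, "ay": 0, "az": 0, "hand": 0.6}, {"dx": 0, "dy": 0, "dz": -0.637, "ax": 0, "ay": 0, "az": 0, "hand": 0.6}, {"dx": 0, "dy": 0, "dz": -0.637, "ax": 0, "ay": 0, "az": 0, "hand": 0.6}, {"dx": 0, "dy": 0, "dz": -0.637, "ax": 0, "ay": 0, "az": 0, "hand": 0.6}, {"dx": 0, "dy": 0, "dz": -0.637, "ax": 0, "ay": 0, "az": 0, "hand": 0.6}, {"dx": 0, "dy": 0, "dz": -0.637, "ax": 0, "ay": 0, "az": 0, "hand": 0.6}])

```text
time: 20.3
position: [0.4474, 0.2131, 0.01]
tool_rot: [0.0, 0.998, 0.062, 0.0]
ft_force: [-0.3, 0.1, -0.6]
grip_width: 0.599
gripper_force: 0.0
```

>>> arm_command(targets=[{"dx": 0, "dy": 0, "dz": 0, "ax": 0, "ay": 0, "az": 0, "hand": 0.6}, {"dx": 0, "dy": 0, "dz": 0, "ax": 0, "ay": 0, "az": 0, "hand": 0.2}, {"dx": 0, "dy": 0, "dz": 0, "ax": 0, "ay": 0, "az": 0, "hand": 0.2}, {"dx": 0, "dy": 0, "dz": 0, "ax": 0, "ay": 0, "az": 0, "hand": 0.2}, {"dx": 0, "dy": 0, "dz": 0, "ax": 0, "ay": 0, "az": 0, "hand": 0.2}, {"dx": 0, "dy": 0, "dz": 0, "ax": 0, "ay": 0, "az": 0, "hand": 0.2}, {"dx": 0, "dy": 0, "dz": 0, "ax": 0, "ay": 0, "az": 0, "hand": 0.2}, {"dx": 0, "dy": 0, "dz": 0, "ax": 0, "ay": 0, "az": 0, "hand": 0.2}])

```text
time: 20.97
position: [0.4481, 0.2141, 0.0121]
tool_rot: [-0.0, 0.998, 0.062, 0.001]
ft_force: [-1.2, -0.6, 6.4]
grip_width: 0.311
gripper_force: 40.0
```

>>> arm_command(targets=[{"dx": 0, "dy": 0, "dz": 0.6, "ax": 0, "ay": 0, "az": 0, "hand": 0.2}, {"dx": 0, "dy": 0, "dz": 0.6, "ax": 0, "ay": 0, "az": 0, "hand": 0.2}, {"dx": 0, "dy": 0, "dz": 0.6, "ax": 0, "ay": 0, "az": 0.858, "hand": 0.2}, {"dx": 0, "dy": 0, "dz": 0.6, "ax": 0, "ay": 0, "az": 0.858, "hand": 0.2}, {"dx": 0, "dy": 0, "dz": 0.6, "ax": 0, "ay": 0, "az": 0.858, "hand": 0.2}, {"dx": 0, "dy": 0, "dz": 0.6, "ax": 0, "ay": 0, "az": 0.858, "hand": 0.2}, {"dx": 0, "dy": 0, "dz": 0.6, "ax": 0, "ay": 0, "az": 0.858, "hand": 0.2}, {"dx": 0, "dy": 0, "dz": 0.6, "ax": 0, "ay": 0, "az": 0.858, "hand": 0.2}])

```text
time: 21.63
position: [0.4466, 0.2138, 0.1553]
tool_rot: [-0.0, 0.971, 0.241, -0.0]
ft_force: [1.2, -0.1, -0.2]
grip_width: 0.314
gripper_force: 40.0
```

>>> arm_command(targets=[{"dx": 0.098, "dy": -0.4145, "dz": 0, "ax": 0, "ay": 0, "az": 0.858, "hand": 0.2}, {"dx": 0.098, "dy": -0.4145, "dz": 0, "ax": 0, "ay": 0, "az": 0.858, "hand": 0.2}, {"dx": 0.098, "dy": -0.4145, "dz": 0, "ax": 0, "ay": 0, "az": 0.858, "hand": 0.2}, {"dx": 0.098, "dy": -0.4145, "dz": 0, "ax": 0, "ay": 0, "az": 0.858, "hand": 0.2}, {"dx": 0.098, "dy": -0.4145, "dz": 0, "ax": 0, "ay": 0, "az": 0.858, "hand": 0.2}, {"dx": 0.098, "dy": -0.4145, "dz": 0, "ax": 0, "ay": 0, "az": 0.858, "hand": 0.2}, {"dx": 0.098, "dy": -0.4145, "dz": 0, "ax": 0, "ay": 0, "az": 0.858, "hand": 0.2}, {"dx": 0.098, "dy": -0.4145, "dz": 0, "ax": 0, "ay": 0, "az": 0.858, "hand": 0.2}])

```text
time: 22.3
position: [0.4703, 0.1138, 0.1543]
tool_rot: [-0.0, 0.886, 0.464, -0.0]
ft_force: [0.1, -0.6, -1.2]
grip_width: 0.317
gripper_force: 40.0
```

>>> arm_command(targets=[{"dx": 0.098, "dy": -0.4145, "dz": 0, "ax": 0, "ay": 0, "az": 0.858, "hand": 0.2}, {"dx": 0.098, "dy": -0.4145, "dz": 0, "ax": 0, "ay": 0, "az": 0.858, "hand": 0.2}, {"dx": 0.098, "dy": -0.4145, "dz": 0, "ax": 0, "ay": 0, "az": 0.858, "hand": 0.2}, {"dx": 0.098, "dy": -0.4145, "dz": 0, "ax": 0, "ay": 0, "az": 0.858, "hand": 0.2}, {"dx": 0.098, "dy": -0.4145, "dz": 0, "ax": 0, "ay": 0, "az": 0.858, "hand": 0.2}, {"dx": 0.098, "dy": -0.4145, "dz": 0, "ax": 0, "ay": 0, "az": 0.858, "hand": 0.2}, {"dx": 0.098, "dy": -0.4145, "dz": 0, "ax": 0, "ay": 0, "az": 0.858, "hand": 0.2}, {"dx": 0.098, "dy": -0.4145, "dz": 0, "ax": 0, "ay": 0, "az": 0.858, "hand": 0.2}])

```text
time: 22.97
position: [0.4938, 0.0143, 0.1543]
tool_rot: [-0.0, 0.75, 0.661, -0.0]
ft_force: [0.5, -0.6, 0.0]
grip_width: 0.312
gripper_force: 40.0
```

Run:
```python
from look import *
r.read_camera("wrist"); st(); over("wrist","w6")
```

```text
t 23.0 pos [494.3  12.7 154.4] psi -7.2 tilt 0.08 F [-0.2 -1.3 -0.4] T [-0.09 -0.01  0.06] w 29.7 gf 40.0 q [-0.08 -0.18  2.05 -0.    1.27  0.04]
```

View pics/w6o.png

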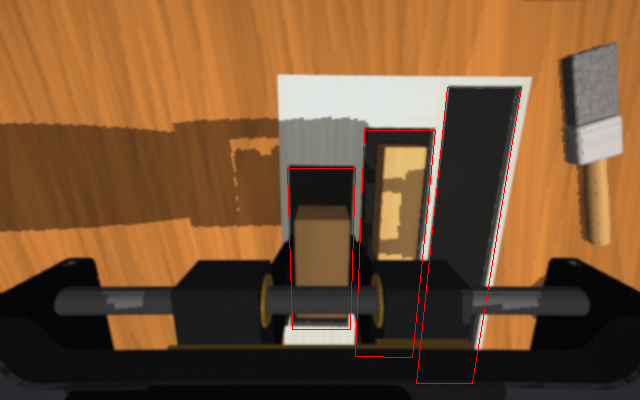

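The short bar is over the short groove, aligned, and the middle bars are undisturbed. I'll place it and go to the other short one.

>>> arm_command(targets=[{"dx": 0, "dy": 0, "dz": -0.5, "ax": 0, "ay": 0, "az": 0, "hand": 0.2}, {"dx": 0, "dy": 0, "dz": -0.5, "ax": 0, "ay": 0, "az": 0, "hand": 0.2}, {"dx": 0, "dy": 0, "dz": -0.5, "ax": 0, "ay": 0, "az": 0, "hand": 0.2}, {"dx": 0, "dy": 0, "dz": -0.4, "ax": 0, "ay": 0, "az": 0, "hand": 0.2}, {"dx": 0, "dy": 0, "dz": -0.2, "ax": 0, "ay": 0, "az": 0, "hand": 0.2}, {"dx": 0, "dy": 0, "dz": -0.1, "ax": 0, "ay": 0, "az": 0, "hand": 0.2}, {"dx": 0, "dy": 0, "dz": 0, "ax": 0, "ay": 0, "az": 0, "hand": 0.2}, {"dx": 0, "dy": 0, "dz": 0, "ax": 0, "ay": 0, "az": 0, "hand": 0.2}])

```text
time: 23.73
position: [0.4945, 0.0151, 0.0892]
tool_rot: [0.0, 0.751, 0.66, 0.0]
ft_force: [0.2, -0.3, -0.1]
grip_width: 0.316
gripper_force: 40.0
```

>>> arm_command(targets=[{"dx": 0, "dy": 0, "dz": 0.1, "ax": 0, "ay": 0, "az": 0, "hand": 0.42}, {"dx": 0, "dy": 0, "dz": 0, "ax": 0, "ay": 0, "az": 0, "hand": 0.42}, {"dx": 0, "dy": 0, "dz": 0, "ax": 0, "ay": 0, "az": 0, "hand": 0.42}, {"dx": 0, "dy": 0, "dz": 0, "ax": 0, "ay": 0, "az": 0, "hand": 0.42}, {"dx": 0, "dy": 0, "dz": 0.6, "ax": 0, "ay": 0, "az": 0, "hand": 0.42}, {"dx": 0, "dy": 0, "dz": 0.6, "ax": 0, "ay": 0, "az": 0, "hand": 0.42}, {"dx": 0, "dy": 0, "dz": 0.6, "ax": 0, "ay": 0, "az": 0, "hand": 0.42}, {"dx": 0, "dy": 0, "dz": 0.6, "ax": 0, "ay": 0, "az": 0, "hand": 0.42}])

```text
time: 24.4
position: [0.4939, 0.0148, 0.1644]
tool_rot: [-0.0, 0.751, 0.66, -0.0]
ft_force: [0.2, 0.4, -0.2]
grip_width: 0.418
gripper_force: 0.0
```

>>> arm_command(targets=[{"dx": -0.076, "dy": 0.491, "dz": 0, "ax": 0, "ay": 0, "az": -0.787, "hand": 0.6}, {"dx": -0.076, "dy": 0.491, "dz": 0, "ax": 0, "ay": 0, "az": -0.787, "hand": 0.6}, {"dx": -0.076, "dy": 0.491, "dz": 0, "ax": 0, "ay": 0, "az": -0.787, "hand": 0.6}, {"dx": -0.076, "dy": 0.491, "dz": 0, "ax": 0, "ay": 0, "az": -0.787, "hand": 0.6}, {"dx": -0.076, "dy": 0.491, "dz": 0, "ax": 0, "ay": 0, "az": -0.787, "hand": 0.6}, {"dx": -0.076, "dy": 0.491, "dz": 0, "ax": 0, "ay": 0, "az": -0.787, "hand": 0.6}, {"dx": -0.076, "dy": 0.491, "dz": 0, "ax": 0, "ay": 0, "az": -0.787, "hand": 0.6}, {"dx": -0.076, "dy": 0.491, "dz": 0, "ax": 0, "ay": 0, "az": -0.787, "hand": 0.6}])

```text
time: 25.07
position: [0.4757, 0.1334, 0.1638]
tool_rot: [-0.0, 0.878, 0.479, 0.0]
ft_force: [0.2, 0.7, -0.3]
grip_width: 0.605
gripper_force: 0.0
```

>>> arm_command(targets=[{"dx": -0.076, "dy": 0.491, "dz": 0, "ax": 0, "ay": 0, "az": -0.787, "hand": 0.6}, {"dx": -0.076, "dy": 0.491, "dz": 0, "ax": 0, "ay": 0, "az": -0.787, "hand": 0.6}, {"dx": -0.076, "dy": 0.491, "dz": 0, "ax": 0, "ay": 0, "az": -0.787, "hand": 0.6}, {"dx": -0.076, "dy": 0.491, "dz": 0, "ax": 0, "ay": 0, "az": -0.787, "hand": 0.6}, {"dx": -0.076, "dy": 0.491, "dz": 0, "ax": 0, "ay": 0, "az": -0.787, "hand": 0.6}, {"dx": -0.076, "dy": 0.491, "dz": 0, "ax": 0, "ay": 0, "az": -0.787, "hand": 0.6}, {"dx": -0.076, "dy": 0.491, "dz": 0, "ax": 0, "ay": 0, "az": -0.787, "hand": 0.6}, {"dx": -0.076, "dy": 0.491, "dz": 0, "ax": 0, "ay": 0, "az": -0.787, "hand": 0.6}])

```text
time: 25.73
position: [0.4574, 0.2512, 0.1637]
tool_rot: [-0.0, 0.961, 0.276, -0.0]
ft_force: [0.5, 0.8, -0.0]
grip_width: 0.598
gripper_force: 0.0
```

>>> arm_command(targets=[{"dx": -0.076, "dy": 0.491, "dz": 0, "ax": 0, "ay": 0, "az": -0.787, "hand": 0.6}, {"dx": -0.076, "dy": 0.491, "dz": 0, "ax": 0, "ay": 0, "az": -0.787, "hand": 0.6}, {"dx": -0.076, "dy": 0.491, "dz": 0, "ax": 0, "ay": 0, "az": -0.787, "hand": 0.6}, {"dx": -0.076, "dy": 0.491, "dz": 0, "ax": 0, "ay": 0, "az": -0.787, "hand": 0.6}, {"dx": -0.076, "dy": 0.491, "dz": 0, "ax": 0, "ay": 0, "az": -0.787, "hand": 0.6}, {"dx": -0.076, "dy": 0.491, "dz": 0, "ax": 0, "ay": 0, "az": -0.787, "hand": 0.6}, {"dx": -0.076, "dy": 0.491, "dz": 0, "ax": 0, "ay": 0, "az": -0.787, "hand": 0.6}, {"dx": -0.076, "dy": 0.491, "dz": 0, "ax": 0, "ay": 0, "az": -0.787, "hand": 0.6}])

```text
time: 26.4
position: [0.4392, 0.3691, 0.1636]
tool_rot: [0.0, 0.998, 0.06, -0.0]
ft_force: [-0.3, -0.6, 0.7]
grip_width: 0.599
gripper_force: 0.0
```

Run:
```python
from look import *
r.read_camera("wrist");r.read_camera("wrist")
look()
```

```text
t 26.5 pos [439.  369.7 163.7] psi -82.8 tilt 0.02 F [-0.8 -0.7  0.9] T [ 0.07  0.1  -0.01] w 56.6 gf 0.0 q [ 0.61 -0.01  1.87  0.    1.27  2.05]
short_a 0.72 [316. 196.] [438. 375.] 62 29 8 [110.  81.  49.]
mid_a 0.88 [186.  66.] [543. 503.] 94 37 32 [ 28.  71. 152.]
long_a 0.83 [219. 257.] [331. 452.] 123 43 36 [  8. 105.  98.]
long_a 0.69 [342.  30.] [596. 370.] 54 30 -10 [182. 139.  83.]
```

>>> arm_command(force=40, targets=[{"dx": 0, "dy": 0.15, "dz": -0.637, "ax": 0, "ay": 0, "az": 0, "hand": 0.6}, {"dx": 0, "dy": 0, "dz": -0.637, "ax": 0, "ay": 0, "az": 0, "hand": 0.6}, {"dx": 0, "dy": 0, "dz": -0.637, "ax": 0, "ay": 0, "az": 0, "hand": 0.6}, {"dx": 0, "dy": 0, "dz": -0.637, "ax": 0, "ay": 0, "az": 0, "hand": 0.6}, {"dx": 0, "dy": 0, "dz": -0.637, "ax": 0, "ay": 0, "az": 0, "hand": 0.6}, {"dx": 0, "dy": 0, "dz": -0.637, "ax": 0, "ay": 0, "az": 0, "hand": 0.6}, {"dx": 0, "dy": 0, "dz": -0.637, "ax": 0, "ay": 0, "az": 0, "hand": 0.6}, {"dx": 0, "dy": 0, "dz": -0.637, "ax": 0, "ay": 0, "az": 0, "hand": 0.6}])

```text
time: 27.37
position: [0.4397, 0.372, 0.0102]
tool_rot: [-0.0, 0.998, 0.062, 0.0]
ft_force: [0.1, -0.5, 0.5]
grip_width: 0.603
gripper_force: 0.0
```

>>> arm_command(targets=[{"dx": 0, "dy": 0, "dz": 0, "ax": 0, "ay": 0, "az": 0, "hand": 0.6}, {"dx": 0, "dy": 0, "dz": 0, "ax": 0, "ay": 0, "az": 0, "hand": 0.2}, {"dx": 0, "dy": 0, "dz": 0, "ax": 0, "ay": 0, "az": 0, "hand": 0.2}, {"dx": 0, "dy": 0, "dz": 0, "ax": 0, "ay": 0, "az": 0, "hand": 0.2}, {"dx": 0, "dy": 0, "dz": 0, "ax": 0, "ay": 0, "az": 0, "hand": 0.2}, {"dx": 0, "dy": 0, "dz": 0, "ax": 0, "ay": 0, "az": 0, "hand": 0.2}, {"dx": 0, "dy": 0, "dz": 0, "ax": 0, "ay": 0, "az": 0, "hand": 0.2}, {"dx": 0, "dy": 0, "dz": 0, "ax": 0, "ay": 0, "az": 0, "hand": 0.2}])

```text
time: 28.03
position: [0.4403, 0.3735, 0.0124]
tool_rot: [-0.001, 0.998, 0.062, 0.001]
ft_force: [-0.5, -0.5, 4.7]
grip_width: 0.314
gripper_force: 40.0
```

>>> arm_command(targets=[{"dx": 0, "dy": 0, "dz": 0.6, "ax": 0, "ay": 0, "az": 0, "hand": 0.2}, {"dx": 0, "dy": 0, "dz": 0.6, "ax": 0, "ay": 0, "az": 0, "hand": 0.2}, {"dx": 0, "dy": 0, "dz": 0.6, "ax": 0, "ay": 0, "az": 0.858, "hand": 0.2}, {"dx": 0, "dy": 0, "dz": 0.6, "ax": 0, "ay": 0, "az": 0.858, "hand": 0.2}, {"dx": 0, "dy": 0, "dz": 0.6, "ax": 0, "ay": 0, "az": 0.858, "hand": 0.2}, {"dx": 0, "dy": 0, "dz": 0.6, "ax": 0, "ay": 0, "az": 0.858, "hand": 0.2}, {"dx": 0, "dy": 0, "dz": 0.6, "ax": 0, "ay": 0, "az": 0.858, "hand": 0.2}, {"dx": 0, "dy": 0, "dz": 0.6, "ax": 0, "ay": 0, "az": 0.858, "hand": 0.2}])

```text
time: 28.7
position: [0.439, 0.3726, 0.1553]
tool_rot: [0.0, 0.971, 0.241, -0.0]
ft_force: [-0.2, -0.7, -1.0]
grip_width: 0.313
gripper_force: 40.0
```

>>> arm_command(targets=[{"dx": 0.095, "dy": -0.89, "dz": 0, "ax": 0, "ay": 0, "az": 0.858, "hand": 0.2}, {"dx": 0.095, "dy": -0.89, "dz": 0, "ax": 0, "ay": 0, "az": 0.858, "hand": 0.2}, {"dx": 0.095, "dy": -0.89, "dz": 0, "ax": 0, "ay": 0, "az": 0.858, "hand": 0.2}, {"dx": 0.095, "dy": -0.89, "dz": 0, "ax": 0, "ay": 0, "az": 0.858, "hand": 0.2}, {"dx": 0.095, "dy": -0.89, "dz": 0, "ax": 0, "ay": 0, "az": 0.858, "hand": 0.2}, {"dx": 0.095, "dy": -0.89, "dz": 0, "ax": 0, "ay": 0, "az": 0.858, "hand": 0.2}, {"dx": 0.095, "dy": -0.89, "dz": 0, "ax": 0, "ay": 0, "az": 0.858, "hand": 0.2}, {"dx": 0.095, "dy": -0.89, "dz": 0, "ax": 0, "ay": 0, "az": 0.858, "hand": 0.2}])

```text
time: 29.37
position: [0.4618, 0.158, 0.1546]
tool_rot: [-0.0, 0.886, 0.464, -0.0]
ft_force: [0.4, -0.5, 0.2]
grip_width: 0.315
gripper_force: 40.0
```

>>> arm_command(targets=[{"dx": 0.095, "dy": -0.89, "dz": 0, "ax": 0, "ay": 0, "az": 0.858, "hand": 0.2}, {"dx": 0.095, "dy": -0.89, "dz": 0, "ax": 0, "ay": 0, "az": 0.858, "hand": 0.2}, {"dx": 0.095, "dy": -0.89, "dz": 0, "ax": 0, "ay": 0, "az": 0.858, "hand": 0.2}, {"dx": 0.095, "dy": -0.89, "dz": 0, "ax": 0, "ay": 0, "az": 0.858, "hand": 0.2}, {"dx": 0.095, "dy": -0.89, "dz": 0, "ax": 0, "ay": 0, "az": 0.858, "hand": 0.2}, {"dx": 0.095, "dy": -0.89, "dz": 0, "ax": 0, "ay": 0, "az": 0.858, "hand": 0.2}, {"dx": 0.095, "dy": -0.89, "dz": 0, "ax": 0, "ay": 0, "az": 0.858, "hand": 0.2}, {"dx": 0.095, "dy": -0.89, "dz": 0, "ax": 0, "ay": 0, "az": 0.858, "hand": 0.2}])

```text
time: 30.03
position: [0.4846, -0.0556, 0.1546]
tool_rot: [-0.0, 0.75, 0.661, -0.0]
ft_force: [0.7, 0.2, -0.3]
grip_width: 0.311
gripper_force: 40.0
```

Run:
```python
from look import *
r.read_camera("wrist");r.read_camera("wrist"); st(); over("wrist","w7")
```

```text
t 30.1 pos [485.  -57.1 154.7] psi -7.6 tilt 0.05 F [ 0.5  0.4 -0.5] T [0.03 0.01 0.04] w 29.5 gf 40.0 q [-0.23 -0.2   2.06 -0.    1.27 -0.09]
```

View pics/w7o.png

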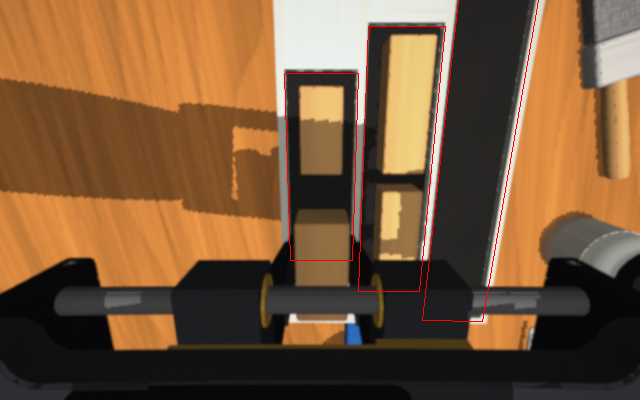

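The short bar is over the remaining half of the short groove. Three bars are seated, with gaps between them.

>>> arm_command(targets=[{"dx": 0, "dy": 0, "dz": -0.5, "ax": 0, "ay": 0, "az": 0, "hand": 0.2}, {"dx": 0, "dy": 0, "dz": -0.5, "ax": 0, "ay": 0, "az": 0, "hand": 0.2}, {"dx": 0, "dy": 0, "dz": -0.5, "ax": 0, "ay": 0, "az": 0, "hand": 0.2}, {"dx": 0, "dy": 0, "dz": -0.4, "ax": 0, "ay": 0, "az": 0, "hand": 0.2}, {"dx": 0, "dy": 0, "dz": -0.2, "ax": 0, "ay": 0, "az": 0, "hand": 0.2}, {"dx": 0, "dy": 0, "dz": -0.1, "ax": 0, "ay": 0, "az": 0, "hand": 0.2}, {"dx": 0, "dy": 0, "dz": 0, "ax": 0, "ay": 0, "az": 0, "hand": 0.2}, {"dx": 0, "dy": 0, "dz": 0, "ax": 0, "ay": 0, "az": 0, "hand": 0.2}])

```text
time: 30.85
position: [0.4853, -0.0538, 0.0894]
tool_rot: [0.0, 0.751, 0.66, 0.0]
ft_force: [-1.2, 0.9, 1.3]
grip_width: 0.314
gripper_force: 40.0
```

>>> arm_command(targets=[{"dx": 0, "dy": 0, "dz": 0.1, "ax": 0, "ay": 0, "az": 0, "hand": 0.42}, {"dx": 0, "dy": 0, "dz": 0, "ax": 0, "ay": 0, "az": 0, "hand": 0.42}, {"dx": 0, "dy": 0, "dz": 0, "ax": 0, "ay": 0, "az": 0, "hand": 0.42}, {"dx": 0, "dy": 0, "dz": 0, "ax": 0, "ay": 0, "az": 0, "hand": 0.42}, {"dx": 0, "dy": 0, "dz": 0.6, "ax": 0, "ay": 0, "az": 0, "hand": 0.42}, {"dx": 0, "dy": 0, "dz": 0.6, "ax": 0, "ay": 0, "az": 0, "hand": 0.42}, {"dx": 0, "dy": 0, "dz": 0.6, "ax": 0, "ay": 0, "az": 0, "hand": 0.42}, {"dx": 0, "dy": 0, "dz": 0.6, "ax": 0, "ay": 0, "az": 0, "hand": 0.42}])

```text
time: 31.52
position: [0.4848, -0.0543, 0.1645]
tool_rot: [-0.0, 0.751, 0.66, -0.0]
ft_force: [-0.8, 0.3, 0.1]
grip_width: 0.421
gripper_force: 0.0
```

>>> arm_command(targets=[{"dx": 0.196, "dy": 0.578, "dz": 0, "ax": 0, "ay": 0, "az": 0.911, "hand": 0.6}, {"dx": 0.196, "dy": 0.578, "dz": 0, "ax": 0, "ay": 0, "az": 0.911, "hand": 0.6}, {"dx": 0.196, "dy": 0.578, "dz": 0, "ax": 0, "ay": 0, "az": 0.911, "hand": 0.6}, {"dx": 0.196, "dy": 0.578, "dz": 0, "ax": 0, "ay": 0, "az": 0.911, "hand": 0.6}, {"dx": 0.196, "dy": 0.578, "dz": 0, "ax": 0, "ay": 0, "az": 0.911, "hand": 0.6}, {"dx": 0.196, "dy": 0.578, "dz": 0, "ax": 0, "ay": 0, "az": 0.911, "hand": 0.6}, {"dx": 0.196, "dy": 0.578, "dz": 0, "ax": 0, "ay": 0, "az": 0.911, "hand": 0.6}, {"dx": 0.196, "dy": 0.578, "dz": 0, "ax": 0, "ay": 0, "az": 0.911, "hand": 0.6}])

```text
time: 32.18
position: [0.5322, 0.0852, 0.1638]
tool_rot: [0.0, 0.56, 0.829, -0.0]
ft_force: [-0.1, -0.0, 0.5]
grip_width: 0.597
gripper_force: 0.0
```

>>> arm_command(targets=[{"dx": 0.196, "dy": 0.578, "dz": 0, "ax": 0, "ay": 0, "az": 0.911, "hand": 0.6}, {"dx": 0.196, "dy": 0.578, "dz": 0, "ax": 0, "ay": 0, "az": 0.911, "hand": 0.6}, {"dx": 0.196, "dy": 0.578, "dz": 0, "ax": 0, "ay": 0, "az": 0.911, "hand": 0.6}, {"dx": 0.196, "dy": 0.578, "dz": 0, "ax": 0, "ay": 0, "az": 0.911, "hand": 0.6}, {"dx": 0.196, "dy": 0.578, "dz": 0, "ax": 0, "ay": 0, "az": 0.911, "hand": 0.6}, {"dx": 0.196, "dy": 0.578, "dz": 0, "ax": 0, "ay": 0, "az": 0.911, "hand": 0.6}, {"dx": 0.196, "dy": 0.578, "dz": 0, "ax": 0, "ay": 0, "az": 0.911, "hand": 0.6}, {"dx": 0.196, "dy": 0.578, "dz": 0, "ax": 0, "ay": 0, "az": 0.911, "hand": 0.6}])

```text
time: 32.85
position: [0.5792, 0.224, 0.1637]
tool_rot: [-0.0, 0.333, 0.943, -0.0]
ft_force: [-0.4, 0.1, -1.1]
grip_width: 0.6
gripper_force: 0.0
```

>>> arm_command(targets=[{"dx": 0.196, "dy": 0.578, "dz": 0, "ax": 0, "ay": 0, "az": 0.911, "hand": 0.6}, {"dx": 0.196, "dy": 0.578, "dz": 0, "ax": 0, "ay": 0, "az": 0.911, "hand": 0.6}, {"dx": 0.196, "dy": 0.578, "dz": 0, "ax": 0, "ay": 0, "az": 0.911, "hand": 0.6}, {"dx": 0.196, "dy": 0.578, "dz": 0, "ax": 0, "ay": 0, "az": 0.911, "hand": 0.6}, {"dx": 0.196, "dy": 0.578, "dz": 0, "ax": 0, "ay": 0, "az": 0.911, "hand": 0.6}, {"dx": 0.196, "dy": 0.578, "dz": 0, "ax": 0, "ay": 0, "az": 0.911, "hand": 0.6}, {"dx": 0.196, "dy": 0.578, "dz": 0, "ax": 0, "ay": 0, "az": 0.911, "hand": 0.6}, {"dx": 0.196, "dy": 0.578, "dz": 0, "ax": 0, "ay": 0, "az": 0.911, "hand": 0.6}])

```text
time: 33.52
position: [0.6263, 0.3626, 0.1635]
tool_rot: [-0.0, 0.085, 0.996, -0.0]
ft_force: [0.3, 0.3, 0.3]
grip_width: 0.599
gripper_force: 0.0
```

Run:
```python
from look import *
r.read_camera("wrist");r.read_camera("wrist")
look()
```

```text
t 33.6 pos [626.3 363.8 163.3] psi 80.2 tilt 0.03 F [-0.8 -0.2 -0.6] T [ 0.08 -0.03  0.06] w 56.9 gf 0.0 q [ 0.45  0.32  1.51  0.    1.31 -0.95]
mid_a 0.86 [448. 216.] [670. 489.] 99 40 3 [ 15. 132. 121.]
mid_a 0.63 [452.  87.] [544. 503.] 92 38 32 [ 26.  72. 156.]
long_a 0.89 [324. 198.] [630. 363.] 122 31 -10 [133.  99.  59.]
```

>>> arm_command(force=40, targets=[{"dx": 0.133, "dy": 0.03, "dz": -0.637, "ax": 0, "ay": 0, "az": 0, "hand": 0.6}, {"dx": 0, "dy": 0, "dz": -0.637, "ax": 0, "ay": 0, "az": 0, "hand": 0.6}, {"dx": 0, "dy": 0, "dz": -0.637, "ax": 0, "ay": 0, "az": 0, "hand": 0.6}, {"dx": 0, "dy": 0, "dz": -0.637, "ax": 0, "ay": 0, "az": 0, "hand": 0.6}, {"dx": 0, "dy": 0, "dz": -0.637, "ax": 0, "ay": 0, "az": 0, "hand": 0.6}, {"dx": 0, "dy": 0, "dz": -0.637, "ax": 0, "ay": 0, "az": 0, "hand": 0.6}, {"dx": 0, "dy": 0, "dz": -0.637, "ax": 0, "ay": 0, "az": 0, "hand": 0.6}, {"dx": 0, "dy": 0, "dz": -0.637, "ax": 0, "ay": 0, "az": 0, "hand": 0.6}])

```text
time: 34.48
position: [0.63, 0.3616, 0.0104]
tool_rot: [0.0, 0.088, 0.996, -0.0]
ft_force: [-0.1, -0.1, -0.3]
grip_width: 0.598
gripper_force: 0.0
```

>>> arm_command(targets=[{"dx": 0, "dy": 0, "dz": 0, "ax": 0, "ay": 0, "az": 0, "hand": 0.6}, {"dx": 0, "dy": 0, "dz": 0, "ax": 0, "ay": 0, "az": 0, "hand": 0.2}, {"dx": 0, "dy": 0, "dz": 0, "ax": 0, "ay": 0, "az": 0, "hand": 0.2}, {"dx": 0, "dy": 0, "dz": 0, "ax": 0, "ay": 0, "az": 0, "hand": 0.2}, {"dx": 0, "dy": 0, "dz": 0, "ax": 0, "ay": 0, "az": 0, "hand": 0.2}, {"dx": 0, "dy": 0, "dz": 0, "ax": 0, "ay": 0, "az": 0, "hand": 0.2}, {"dx": 0, "dy": 0, "dz": 0, "ax": 0, "ay": 0, "az": 0, "hand": 0.2}, {"dx": 0, "dy": 0, "dz": 0, "ax": 0, "ay": 0, "az": 0, "hand": 0.2}])

```text
time: 35.15
position: [0.6311, 0.3633, 0.0128]
tool_rot: [0.001, 0.087, 0.996, 0.001]
ft_force: [-1.1, 0.8, 5.6]
grip_width: 0.314
gripper_force: 40.0
```

>>> arm_command(targets=[{"dx": 0, "dy": 0, "dz": 0.6, "ax": 0, "ay": 0, "az": 0, "hand": 0.2}, {"dx": 0, "dy": 0, "dz": 0.6, "ax": 0, "ay": 0, "az": 0, "hand": 0.2}, {"dx": 0, "dy": 0, "dz": 0.6, "ax": 0, "ay": 0, "az": -0.995, "hand": 0.2}, {"dx": 0, "dy": 0, "dz": 0.6, "ax": 0, "ay": 0, "az": -0.995, "hand": 0.2}, {"dx": 0, "dy": 0, "dz": 0.6, "ax": 0, "ay": 0, "az": -0.995, "hand": 0.2}, {"dx": 0, "dy": 0, "dz": 0.6, "ax": 0, "ay": 0, "az": -0.995, "hand": 0.2}, {"dx": 0, "dy": 0, "dz": 0.6, "ax": 0, "ay": 0, "az": -0.995, "hand": 0.2}, {"dx": 0, "dy": 0, "dz": 0.6, "ax": 0, "ay": 0, "az": -0.995, "hand": 0.2}])

```text
time: 35.82
position: [0.6296, 0.3625, 0.1551]
tool_rot: [-0.0, 0.293, 0.956, -0.0]
ft_force: [0.5, -0.8, -1.4]
grip_width: 0.312
gripper_force: 40.0
```

>>> arm_command(targets=[{"dx": -0.034, "dy": -0.745, "dz": 0, "ax": 0, "ay": 0, "az": -0.995, "hand": 0.2}, {"dx": -0.034, "dy": -0.745, "dz": 0, "ax": 0, "ay": 0, "az": -0.995, "hand": 0.2}, {"dx": -0.034, "dy": -0.745, "dz": 0, "ax": 0, "ay": 0, "az": -0.995, "hand": 0.2}, {"dx": -0.034, "dy": -0.745, "dz": 0, "ax": 0, "ay": 0, "az": -0.995, "hand": 0.2}, {"dx": -0.034, "dy": -0.745, "dz": 0, "ax": 0, "ay": 0, "az": -0.995, "hand": 0.2}, {"dx": -0.034, "dy": -0.745, "dz": 0, "ax": 0, "ay": 0, "az": -0.995, "hand": 0.2}, {"dx": -0.034, "dy": -0.745, "dz": 0, "ax": 0, "ay": 0, "az": -0.995, "hand": 0.2}, {"dx": -0.034, "dy": -0.745, "dz": 0, "ax": 0, "ay": 0, "az": -0.995, "hand": 0.2}])

```text
time: 36.48
position: [0.6213, 0.1828, 0.1543]
tool_rot: [-0.0, 0.544, 0.839, -0.0]
ft_force: [-0.0, -0.5, -0.9]
grip_width: 0.311
gripper_force: 40.0
```

>>> arm_command(targets=[{"dx": -0.034, "dy": -0.745, "dz": 0, "ax": 0, "ay": 0, "az": -0.995, "hand": 0.2}, {"dx": -0.034, "dy": -0.745, "dz": 0, "ax": 0, "ay": 0, "az": -0.995, "hand": 0.2}, {"dx": -0.034, "dy": -0.745, "dz": 0, "ax": 0, "ay": 0, "az": -0.995, "hand": 0.2}, {"dx": -0.034, "dy": -0.745, "dz": 0, "ax": 0, "ay": 0, "az": -0.995, "hand": 0.2}, {"dx": -0.034, "dy": -0.745, "dz": 0, "ax": 0, "ay": 0, "az": -0.995, "hand": 0.2}, {"dx": -0.034, "dy": -0.745, "dz": 0, "ax": 0, "ay": 0, "az": -0.995, "hand": 0.2}, {"dx": -0.034, "dy": -0.745, "dz": 0, "ax": 0, "ay": 0, "az": -0.995, "hand": 0.2}, {"dx": -0.034, "dy": -0.745, "dz": 0, "ax": 0, "ay": 0, "az": -0.995, "hand": 0.2}])

```text
time: 37.15
position: [0.6131, 0.0041, 0.1544]
tool_rot: [-0.0, 0.753, 0.658, -0.0]
ft_force: [0.2, 0.2, -1.3]
grip_width: 0.313
gripper_force: 40.0
```

Run:
```python
from look import *
r.read_camera("wrist");r.read_camera("wrist"); st(); over("wrist","w8")
```

```text
t 37.2 pos [613.2   2.5 154.5] psi -7.7 tilt 0.08 F [-0.3  0.5 -0.9] T [ 0.01 -0.04 -0.07] w 29.9 gf 40.0 q [-0.08  0.09  1.79 -0.    1.26  0.05]
```

View pics/w8o.png

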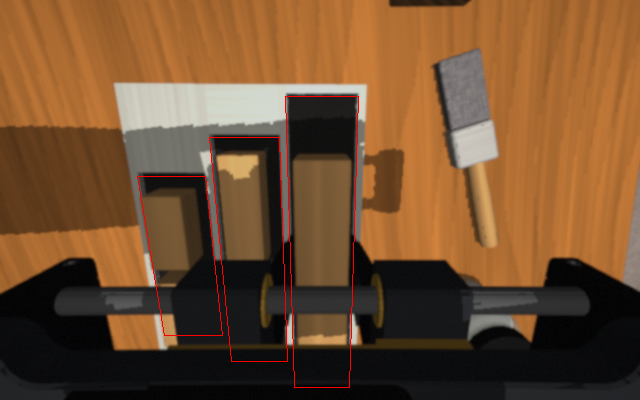

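The long bar is over the long groove, aligned. I'll place it, then go and look at the wheel.

>>> arm_command(targets=[{"dx": 0, "dy": 0, "dz": -0.5, "ax": 0, "ay": 0, "az": 0, "hand": 0.2}, {"dx": 0, "dy": 0, "dz": -0.5, "ax": 0, "ay": 0, "az": 0, "hand": 0.2}, {"dx": 0, "dy": 0, "dz": -0.5, "ax": 0, "ay": 0, "az": 0, "hand": 0.2}, {"dx": 0, "dy": 0, "dz": -0.4, "ax": 0, "ay": 0, "az": 0, "hand": 0.2}, {"dx": 0, "dy": 0, "dz": -0.2, "ax": 0, "ay": 0, "az": 0, "hand": 0.2}, {"dx": 0, "dy": 0, "dz": -0.1, "ax": 0, "ay": 0, "az": 0, "hand": 0.2}, {"dx": 0, "dy": 0, "dz": 0, "ax": 0, "ay": 0, "az": 0, "hand": 0.2}, {"dx": 0, "dy": 0, "dz": 0, "ax": 0, "ay": 0, "az": 0, "hand": 0.2}])

```text
time: 37.97
position: [0.6141, 0.0058, 0.0898]
tool_rot: [0.0, 0.752, 0.66, 0.0]
ft_force: [-0.6, 1.6, 2.9]
grip_width: 0.312
gripper_force: 40.0
```

>>> arm_command(targets=[{"dx": 0, "dy": 0, "dz": 0.1, "ax": 0, "ay": 0, "az": 0, "hand": 0.42}, {"dx": 0, "dy": 0, "dz": 0, "ax": 0, "ay": 0, "az": 0, "hand": 0.42}, {"dx": 0, "dy": 0, "dz": 0, "ax": 0, "ay": 0, "az": 0, "hand": 0.42}, {"dx": 0, "dy": 0, "dz": 0, "ax": 0, "ay": 0, "az": 0, "hand": 0.42}, {"dx": 0, "dy": 0, "dz": 0.6, "ax": 0, "ay": 0, "az": 0, "hand": 0.42}, {"dx": 0, "dy": 0, "dz": 0.6, "ax": 0, "ay": 0, "az": 0, "hand": 0.42}, {"dx": 0, "dy": 0, "dz": 0.6, "ax": 0, "ay": 0, "az": 0, "hand": 0.42}, {"dx": 0, "dy": 0, "dz": 0.6, "ax": 0, "ay": 0, "az": 0, "hand": 0.42}])

```text
time: 38.63
position: [0.6136, 0.0051, 0.1645]
tool_rot: [-0.0, 0.752, 0.659, -0.0]
ft_force: [0.2, -0.0, -1.8]
grip_width: 0.419
gripper_force: 0.0
```

>>> arm_command(targets=[{"dx": -0.195, "dy": -0.844, "dz": 0.18, "ax": 0, "ay": 0, "az": 0, "hand": 0.6}, {"dx": -0.195, "dy": -0.844, "dz": 0.18, "ax": 0, "ay": 0, "az": 0, "hand": 0.6}, {"dx": -0.195, "dy": -0.844, "dz": 0.18, "ax": 0, "ay": 0, "az": 0, "hand": 0.6}, {"dx": -0.195, "dy": -0.844, "dz": 0.18, "ax": 0, "ay": 0, "az": 0, "hand": 0.6}, {"dx": -0.195, "dy": -0.844, "dz": 0.18, "ax": 0, "ay": 0, "az": 0, "hand": 0.6}, {"dx": -0.195, "dy": -0.844, "dz": 0.18, "ax": 0, "ay": 0, "az": 0, "hand": 0.6}, {"dx": -0.195, "dy": -0.844, "dz": 0.18, "ax": 0, "ay": 0, "az": 0, "hand": 0.6}, {"dx": -0.195, "dy": -0.844, "dz": 0.18, "ax": 0, "ay": 0, "az": 0, "hand": 0.6}])

```text
time: 39.3
position: [0.5665, -0.1986, 0.2074]
tool_rot: [0.0, 0.752, 0.659, 0.0]
ft_force: [0.3, -0.6, 0.0]
grip_width: 0.599
gripper_force: 0.0
```

>>> arm_command(targets=[{"dx": -0.195, "dy": -0.844, "dz": 0.18, "ax": 0, "ay": 0, "az": 0, "hand": 0.6}, {"dx": -0.195, "dy": -0.844, "dz": 0.18, "ax": 0, "ay": 0, "az": 0, "hand": 0.6}, {"dx": -0.195, "dy": -0.844, "dz": 0.18, "ax": 0, "ay": 0, "az": 0, "hand": 0.6}, {"dx": -0.195, "dy": -0.844, "dz": 0.18, "ax": 0, "ay": 0, "az": 0, "hand": 0.6}, {"dx": -0.195, "dy": -0.844, "dz": 0.18, "ax": 0, "ay": 0, "az": 0, "hand": 0.6}, {"dx": -0.195, "dy": -0.844, "dz": 0.18, "ax": 0, "ay": 0, "az": 0, "hand": 0.6}, {"dx": -0.195, "dy": -0.844, "dz": 0.18, "ax": 0, "ay": 0, "az": 0, "hand": 0.6}, {"dx": -0.195, "dy": -0.844, "dz": 0.18, "ax": 0, "ay": 0, "az": 0, "hand": 0.6}])

```text
time: 39.97
position: [0.5197, -0.4013, 0.2505]
tool_rot: [-0.0, 0.752, 0.659, 0.0]
ft_force: [0.5, 0.1, -0.8]
grip_width: 0.6
gripper_force: 0.0
```

Run:
```python
from look import *
for _ in range(4): r.read_camera("wrist")
st(); im=save("wrist","w9").copy()
for n,z in(("wheel",.07),("crank_knob",.136)):
    for d in r.cut_out(n,"wrist"): 
        print(n,d["score"],d["location"],onz("wrist",[d["location"]],z)[0].round(4),d["mask"].sum())
H=T([(0,-285)],z=0,dz=0)[0][:2]; print(H)
a=np.linspace(0,6.28,60); c=np.c_[H[0]+.075*np.cos(a),H[1]+.075*np.sin(a),a*0+.07]
cv2.polylines(im,[proj("wrist",c).astype(np.int32)],True,(255,0,0),1)
cv2.imwrite("pics/w9o.png",im[:,:,::-1])
```

```text
t 40.2 pos [ 519.9 -400.4  250.1] psi -7.6 tilt 0.04 F [0.9 0.5 0.4] T [-0.04  0.04 -0.02] w 57.4 gf 0.0 q [-0.74  0.12  1.6   0.    1.43 -0.61]
wheel 0.66 [302.2, 101.8] [ 0.5115 -0.2988  0.07  ] 15387
crank_knob 0.64 [345.7, 62.6] [ 0.5567 -0.2766  0.136 ] 1090
[ 0.51139912 -0.30979791]
```

View pics/w9o.png

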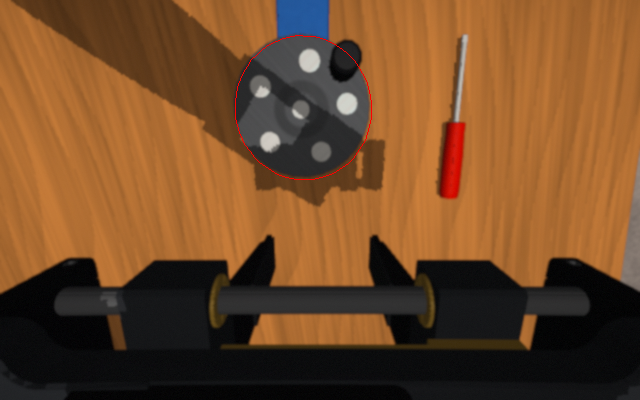

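The overlaid circle fits the wheel's rim, and the knob's top is at about (347,53). I'll solve for the crank angle.

Run:
```python
from look import *
d=r.cut_out("crank_knob","wrist"); r_=max(d,key=lambda k:k["score"])["mask"]
H=np.array([.5114,-.3098]); best=[]
for rad in(.058,.06,.062):
  for ph in range(0,90,2):
    k=H+rad*np.array([np.cos(np.radians(ph)),np.sin(np.radians(ph))]); a=np.linspace(0,6.28,30)
    P=np.vstack([np.c_[k[0]+.014*np.cos(a),k[1]+.014*np.sin(a),a*0+z] for z in(.074,.136)])
    m=np.zeros(r_.shape,np.uint8); cv2.fillConvexPoly(m,cv2.convexHull(proj("wrist",P).astype(np.int32)),1)
    best.append(((m&r_).sum()/(m|r_).sum(),rad,ph,k.round(4)))
print(sorted(best,key=lambda b:-b[0])[:4])
```

```text
[(np.float64(0.884022708840227), 0.06, 38, array([ 0.5587, -0.2729])), (np.float64(0.8570300157977883), 0.06, 40, array([ 0.5574, -0.2712])), (np.float64(0.8432601880877743), 0.062, 40, array([ 0.5589, -0.2699])), (np.float64(0.8268774703557312), 0.058, 38, array([ 0.5571, -0.2741]))]
```

>>> arm_command(targets=[{"dx": 0.162, "dy": 0.532, "dz": 0, "ax": 0, "ay": 0, "az": 0, "hand": 0.6}, {"dx": 0.162, "dy": 0.532, "dz": 0, "ax": 0, "ay": 0, "az": 0, "hand": 0.6}, {"dx": 0.162, "dy": 0.532, "dz": 0, "ax": 0, "ay": 0, "az": 0, "hand": 0.6}, {"dx": 0.162, "dy": 0.532, "dz": 0, "ax": 0, "ay": 0, "az": 0, "hand": 0.6}, {"dx": 0.162, "dy": 0.532, "dz": 0, "ax": 0, "ay": 0, "az": 0, "hand": 0.6}, {"dx": 0.162, "dy": 0.532, "dz": 0, "ax": 0, "ay": 0, "az": 0, "hand": 0.6}, {"dx": 0.162, "dy": 0.532, "dz": 0, "ax": 0, "ay": 0, "az": 0, "hand": 0.6}, {"dx": 0.162, "dy": 0.532, "dz": 0, "ax": 0, "ay": 0, "az": 0, "hand": 0.6}])

```text
time: 41.03
position: [0.5596, -0.27, 0.2506]
tool_rot: [0.0, 0.752, 0.66, 0.0]
ft_force: [0.0, -0.2, -0.1]
grip_width: 0.601
gripper_force: 0.0
```

>>> arm_command(targets=[{"dx": 0, "dy": 0, "dz": -0.65, "ax": 0, "ay": 0, "az": 0, "hand": 0.6}, {"dx": 0, "dy": 0, "dz": -0.65, "ax": 0, "ay": 0, "az": 0, "hand": 0.6}, {"dx": 0, "dy": 0, "dz": -0.65, "ax": 0, "ay": 0, "az": 0, "hand": 0.6}, {"dx": 0, "dy": 0, "dz": -0.65, "ax": 0, "ay": 0, "az": 0, "hand": 0.6}, {"dx": 0, "dy": 0, "dz": -0.65, "ax": 0, "ay": 0, "az": 0, "hand": 0.6}, {"dx": 0, "dy": 0, "dz": -0.65, "ax": 0, "ay": 0, "az": 0, "hand": 0.6}, {"dx": 0, "dy": 0, "dz": -0.65, "ax": 0, "ay": 0, "az": 0, "hand": 0.6}, {"dx": 0, "dy": 0, "dz": -0.65, "ax": 0, "ay": 0, "az": 0, "hand": 0.6}])

```text
time: 41.7
position: [0.5595, -0.2708, 0.0937]
tool_rot: [0.0, 0.752, 0.66, 0.0]
ft_force: [-0.1, 0.2, 0.5]
grip_width: 0.599
gripper_force: 0.0
```

>>> arm_command(force=25, targets=[{"dx": 0, "dy": 0, "dz": 0, "ax": 0, "ay": 0, "az": 0, "hand": 0.6}, {"dx": 0, "dy": 0, "dz": 0, "ax": 0, "ay": 0, "az": 0, "hand": 0.2}, {"dx": 0, "dy": 0, "dz": 0, "ax": 0, "ay": 0, "az": 0, "hand": 0.2}, {"dx": 0, "dy": 0, "dz": 0, "ax": 0, "ay": 0, "az": 0, "hand": 0.2}, {"dx": 0, "dy": 0, "dz": 0, "ax": 0, "ay": 0, "az": 0, "hand": 0.2}, {"dx": 0, "dy": 0, "dz": 0, "ax": 0, "ay": 0, "az": 0, "hand": 0.2}, {"dx": 0, "dy": 0, "dz": 0, "ax": 0, "ay": 0, "az": 0, "hand": 0.2}, {"dx": 0, "dy": 0, "dz": 0, "ax": 0, "ay": 0, "az": 0, "hand": 0.2}])

```text
time: 42.37
position: [0.5592, -0.2727, 0.0959]
tool_rot: [0.0, 0.752, 0.659, -0.0]
ft_force: [-3.5, 1.1, 5.9]
grip_width: 0.288
gripper_force: 25.0
```

Run:
```python
from look import *
st(); over("scene","sc2",(170,280,160,360),4)
x=np.array([.5114,-.3098])
for k in range(4):
    a=np.radians(38-90*k-11.25*np.arange(9)); p=.06*np.c_[np.cos(a),np.sin(a)]
    print(k,(np.diff(p,axis=0)/.03).round(3).tolist())
```

```text
t 42.4 pos [ 559.2 -272.7   95.9] psi -7.5 tilt 0.04 F [-3.5  1.1  5.9] T [ 0.16  0.61 -0.05] w 27.3 gf 25.0 q [-0.54  0.16  1.81 -0.    1.16 -0.41]
0 [[0.21, -0.331], [0.141, -0.366], [0.067, -0.386], [-0.009, -0.392], [-0.086, -0.383], [-0.159, -0.359], [-0.226, -0.321], [-0.284, -0.271]]
1 [[-0.331, -0.21], [-0.366, -0.141], [-0.386, -0.067], [-0.392, 0.009], [-0.383, 0.086], [-0.359, 0.159], [-0.321, 0.226], [-0.271, 0.284]]
2 [[-0.21, 0.331], [-0.141, 0.366], [-0.067, 0.386], [0.009, 0.392], [0.086, 0.383], [0.159, 0.359], [0.226, 0.321], [0.284, 0.271]]
3 [[0.331, 0.21], [0.366, 0.141], [0.386, 0.067], [0.392, -0.009], [0.383, -0.086], [0.359, -0.159], [0.321, -0.226], [0.271, -0.284]]
```

View pics/sc2o.png

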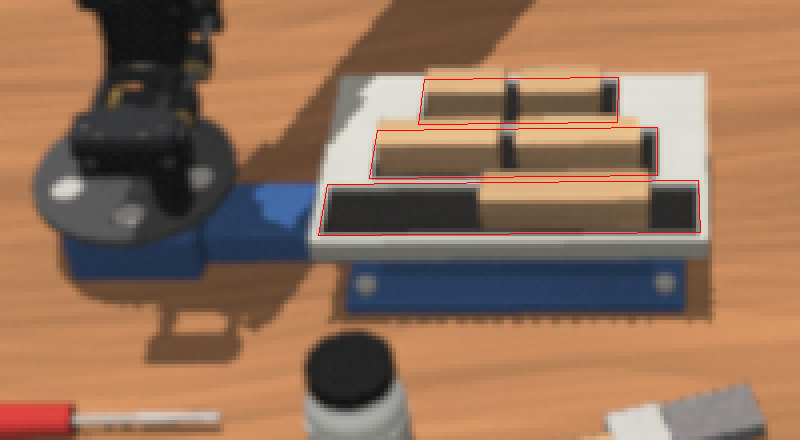

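All five bars lie in their grooves: shorts in the far row, mids in the middle, the long in the near one. The knob is gripped, so I'll crank clockwise a quarter turn at a time and watch the force.

>>> arm_command(targets=[{"dx": 0.21, "dy": -0.331, "dz": 0, "ax": 0, "ay": 0, "az": 0, "hand": 0.2}, {"dx": 0.141, "dy": -0.366, "dz": 0, "ax": 0, "ay": 0, "az": 0, "hand": 0.2}, {"dx": 0.067, "dy": -0.386, "dz": 0, "ax": 0, "ay": 0, "az": 0, "hand": 0.2}, {"dx": -0.009, "dy": -0.392, "dz": 0, "ax": 0, "ay": 0, "az": 0, "hand": 0.2}, {"dx": -0.086, "dy": -0.383, "dz": 0, "ax": 0, "ay": 0, "az": 0, "hand": 0.2}, {"dx": -0.159, "dy": -0.359, "dz": 0, "ax": 0, "ay": 0, "az": 0, "hand": 0.2}, {"dx": -0.226, "dy": -0.321, "dz": 0, "ax": 0, "ay": 0, "az": 0, "hand": 0.2}, {"dx": -0.284, "dy": -0.271, "dz": 0, "ax": 0, "ay": 0, "az": 0, "hand": 0.2}])

```text
time: 43.08
position: [0.5475, -0.3541, 0.0958]
tool_rot: [-0.004, 0.752, 0.659, 0.001]
ft_force: [-7.6, 14.2, 13.4]
grip_width: 0.288
gripper_force: 25.0
```

>>> arm_command(targets=[{"dx": -0.331, "dy": -0.21, "dz": 0, "ax": 0, "ay": 0, "az": 0, "hand": 0.2}, {"dx": -0.366, "dy": -0.141, "dz": 0, "ax": 0, "ay": 0, "az": 0, "hand": 0.2}, {"dx": -0.386, "dy": -0.067, "dz": 0, "ax": 0, "ay": 0, "az": 0, "hand": 0.2}, {"dx": -0.392, "dy": 0.009, "dz": 0, "ax": 0, "ay": 0, "az": 0, "hand": 0.2}, {"dx": -0.383, "dy": 0.086, "dz": 0, "ax": 0, "ay": 0, "az": 0, "hand": 0.2}, {"dx": -0.359, "dy": 0.159, "dz": 0, "ax": 0, "ay": 0, "az": 0, "hand": 0.2}, {"dx": -0.321, "dy": 0.226, "dz": 0, "ax": 0, "ay": 0, "az": 0, "hand": 0.2}, {"dx": -0.271, "dy": 0.284, "dz": 0, "ax": 0, "ay": 0, "az": 0, "hand": 0.2}])

```text
time: 43.75
position: [0.4655, -0.3474, 0.0959]
tool_rot: [0.003, 0.752, 0.659, 0.0]
ft_force: [2.4, -1.8, 2.1]
grip_width: 0.292
gripper_force: 25.0
```

Run:
```python
from look import *
st()
```

```text
t 43.8 pos [ 465.5 -347.4   95.9] psi -7.5 tilt 0.32 F [ 2.4 -1.8  2.1] T [-0.3  -0.36  0.02] w 27.8 gf 25.0 q [-0.73  0.07  1.91  0.    1.15 -0.6 ]
```

>>> arm_command(targets=[{"dx": -0.21, "dy": 0.331, "dz": 0, "ax": 0, "ay": 0, "az": 0, "hand": 0.2}, {"dx": -0.141, "dy": 0.366, "dz": 0, "ax": 0, "ay": 0, "az": 0, "hand": 0.2}, {"dx": -0.067, "dy": 0.386, "dz": 0, "ax": 0, "ay": 0, "az": 0, "hand": 0.2}, {"dx": 0.009, "dy": 0.392, "dz": 0, "ax": 0, "ay": 0, "az": 0, "hand": 0.2}, {"dx": 0.086, "dy": 0.383, "dz": 0, "ax": 0, "ay": 0, "az": 0, "hand": 0.2}, {"dx": 0.159, "dy": 0.359, "dz": 0, "ax": 0, "ay": 0, "az": 0, "hand": 0.2}, {"dx": 0.226, "dy": 0.321, "dz": 0, "ax": 0, "ay": 0, "az": 0, "hand": 0.2}, {"dx": 0.284, "dy": 0.271, "dz": 0, "ax": 0, "ay": 0, "az": 0, "hand": 0.2}])

```text
time: 44.42
position: [0.4727, -0.26, 0.0957]
tool_rot: [-0.003, 0.752, 0.659, -0.001]
ft_force: [-8.7, 6.2, 11.7]
grip_width: 0.29
gripper_force: 25.0
```

>>> arm_command(targets=[{"dx": 0.331, "dy": 0.21, "dz": 0, "ax": 0, "ay": 0, "az": 0, "hand": 0.2}, {"dx": 0.366, "dy": 0.141, "dz": 0, "ax": 0, "ay": 0, "az": 0, "hand": 0.2}, {"dx": 0.386, "dy": 0.067, "dz": 0, "ax": 0, "ay": 0, "az": 0, "hand": 0.2}, {"dx": 0.392, "dy": -0.009, "dz": 0, "ax": 0, "ay": 0, "az": 0, "hand": 0.2}, {"dx": 0.383, "dy": -0.086, "dz": 0, "ax": 0, "ay": 0, "az": 0, "hand": 0.2}, {"dx": 0.359, "dy": -0.159, "dz": 0, "ax": 0, "ay": 0, "az": 0, "hand": 0.2}, {"dx": 0.321, "dy": -0.226, "dz": 0, "ax": 0, "ay": 0, "az": 0, "hand": 0.2}, {"dx": 0.271, "dy": -0.284, "dz": 0, "ax": 0, "ay": 0, "az": 0, "hand": 0.2}])

```text
time: 45.08
position: [0.5589, -0.2722, 0.0958]
tool_rot: [-0.001, 0.752, 0.66, -0.001]
ft_force: [-8.8, -0.9, 8.9]
grip_width: 0.293
gripper_force: 25.0
```

```bash
cat >> look.py <<'E'
def lift(nm):
    """vertical image shift of the bed between sc2 (z .0775) and now -> height"""
    a=cv2.imread("pics/sc2.png",0); save("scene",nm); b=cv2.imread(f"pics/{nm}.png",0)
    t=a[185:245,250:342].astype(np.float32)
    big=lambda i:cv2.resize(i,None,fx=8,fy=8,interpolation=cv2.INTER_CUBIC)
    s=b[175:250,246:346].astype(np.float32)
    m=cv2.matchTemplate(big(s),big(t),cv2.TM_CCOEFF_NORMED); _,v,_,(x,y)=cv2.minMaxLoc(m)
    d=proj("scene",[[BED[0],BED[1],.10],[BED[0],BED[1],.11]]); k=(d[1]-d[0])/10
    print("shift px",x/8-4,y/8-10,"score",round(v,3),"rise mm",(y/8-10)/k[1])
E
python3 -c "
from look import *
st(); lift('l1')"
```

```text
t 45.1 pos [ 558.9 -272.2   95.8] psi -7.5 tilt 0.12 F [-8.8 -0.9  8.9] T [-0.29  1.45 -0.01] w 27.8 gf 25.0 q [-0.54  0.16  1.81 -0.    1.17 -0.41]
shift px -0.125 -2.0 score 0.995 rise mm 7.718279028775256
```

One turn has raised the bed about 8 mm. I'll continue.

>>> arm_command(targets=[{"dx": 0.21, "dy": -0.331, "dz": 0, "ax": 0, "ay": 0, "az": 0, "hand": 0.2}, {"dx": 0.141, "dy": -0.366, "dz": 0, "ax": 0, "ay": 0, "az": 0, "hand": 0.2}, {"dx": 0.067, "dy": -0.386, "dz": 0, "ax": 0, "ay": 0, "az": 0, "hand": 0.2}, {"dx": -0.009, "dy": -0.392, "dz": 0, "ax": 0, "ay": 0, "az": 0, "hand": 0.2}, {"dx": -0.086, "dy": -0.383, "dz": 0, "ax": 0, "ay": 0, "az": 0, "hand": 0.2}, {"dx": -0.159, "dy": -0.359, "dz": 0, "ax": 0, "ay": 0, "az": 0, "hand": 0.2}, {"dx": -0.226, "dy": -0.321, "dz": 0, "ax": 0, "ay": 0, "az": 0, "hand": 0.2}, {"dx": -0.284, "dy": -0.271, "dz": 0, "ax": 0, "ay": 0, "az": 0, "hand": 0.2}])

```text
time: 45.8
position: [0.5478, -0.3537, 0.0958]
tool_rot: [-0.003, 0.752, 0.659, 0.001]
ft_force: [-5.8, 12.6, 13.5]
grip_width: 0.293
gripper_force: 25.0
```

>>> arm_command(targets=[{"dx": -0.331, "dy": -0.21, "dz": 0, "ax": 0, "ay": 0, "az": 0, "hand": 0.2}, {"dx": -0.366, "dy": -0.141, "dz": 0, "ax": 0, "ay": 0, "az": 0, "hand": 0.2}, {"dx": -0.386, "dy": -0.067, "dz": 0, "ax": 0, "ay": 0, "az": 0, "hand": 0.2}, {"dx": -0.392, "dy": 0.009, "dz": 0, "ax": 0, "ay": 0, "az": 0, "hand": 0.2}, {"dx": -0.383, "dy": 0.086, "dz": 0, "ax": 0, "ay": 0, "az": 0, "hand": 0.2}, {"dx": -0.359, "dy": 0.159, "dz": 0, "ax": 0, "ay": 0, "az": 0, "hand": 0.2}, {"dx": -0.321, "dy": 0.226, "dz": 0, "ax": 0, "ay": 0, "az": 0, "hand": 0.2}, {"dx": -0.271, "dy": 0.284, "dz": 0, "ax": 0, "ay": 0, "az": 0, "hand": 0.2}])

```text
time: 46.47
position: [0.4651, -0.3469, 0.0959]
tool_rot: [0.002, 0.752, 0.659, 0.0]
ft_force: [2.1, -3.7, 3.4]
grip_width: 0.292
gripper_force: 25.0
```

```bash
python3 -c "
from look import *
st(); lift('l2')
for k in range(4):
    a=np.radians(-142-22.5*k-22.5/8*np.arange(9)); p=.06*np.c_[np.cos(a),np.sin(a)]
    print(k,(np.diff(p,axis=0)/.03).round(3).tolist())
"
```

```text
t 46.5 pos [ 465.1 -346.9   95.9] psi -7.5 tilt 0.27 F [ 2.1 -3.7  3.4] T [-0.42 -0.25 -0.01] w 27.7 gf 25.0 q [-0.73  0.07  1.91 -0.    1.15 -0.6 ]
shift px -0.125 -3.125 score 0.989 rise mm 12.059810982461338
0 [[-0.059, 0.079], [-0.055, 0.082], [-0.051, 0.084], [-0.046, 0.087], [-0.042, 0.089], [-0.038, 0.091], [-0.033, 0.092], [-0.029, 0.094]]
1 [[-0.024, 0.095], [-0.019, 0.096], [-0.014, 0.097], [-0.01, 0.098], [-0.005, 0.098], [-0.0, 0.098], [0.005, 0.098], [0.01, 0.098]]
2 [[0.014, 0.097], [0.019, 0.096], [0.024, 0.095], [0.028, 0.094], [0.033, 0.092], [0.038, 0.091], [0.042, 0.089], [0.046, 0.087]]
3 [[0.05, 0.084], [0.054, 0.082], [0.058, 0.079], [0.062, 0.076], [0.066, 0.073], [0.069, 0.069], [0.073, 0.066], [0.076, 0.062]]
```

>>> arm_command(targets=[{"dx": -0.059, "dy": 0.079, "dz": 0, "ax": 0, "ay": 0, "az": 0, "hand": 0.2}, {"dx": -0.055, "dy": 0.082, "dz": 0, "ax": 0, "ay": 0, "az": 0, "hand": 0.2}, {"dx": -0.051, "dy": 0.084, "dz": 0, "ax": 0, "ay": 0, "az": 0, "hand": 0.2}, {"dx": -0.046, "dy": 0.087, "dz": 0, "ax": 0, "ay": 0, "az": 0, "hand": 0.2}, {"dx": -0.042, "dy": 0.089, "dz": 0, "ax": 0, "ay": 0, "az": 0, "hand": 0.2}, {"dx": -0.038, "dy": 0.091, "dz": 0, "ax": 0, "ay": 0, "az": 0, "hand": 0.2}, {"dx": -0.033, "dy": 0.092, "dz": 0, "ax": 0, "ay": 0, "az": 0, "hand": 0.2}, {"dx": -0.029, "dy": 0.094, "dz": 0, "ax": 0, "ay": 0, "az": 0, "hand": 0.2}])

```text
time: 47.18
position: [0.4534, -0.3268, 0.0958]
tool_rot: [0.001, 0.752, 0.659, -0.002]
ft_force: [-5.8, -5.3, 8.5]
grip_width: 0.288
gripper_force: 25.0
```

>>> arm_command(targets=[{"dx": -0.024, "dy": 0.095, "dz": 0, "ax": 0, "ay": 0, "az": 0, "hand": 0.2}, {"dx": -0.019, "dy": 0.096, "dz": 0, "ax": 0, "ay": 0, "az": 0, "hand": 0.2}, {"dx": -0.014, "dy": 0.097, "dz": 0, "ax": 0, "ay": 0, "az": 0, "hand": 0.2}, {"dx": -0.01, "dy": 0.098, "dz": 0, "ax": 0, "ay": 0, "az": 0, "hand": 0.2}, {"dx": -0.005, "dy": 0.098, "dz": 0, "ax": 0, "ay": 0, "az": 0, "hand": 0.2}, {"dx": 0, "dy": 0.098, "dz": 0, "ax": 0, "ay": 0, "az": 0, "hand": 0.2}, {"dx": 0.005, "dy": 0.098, "dz": 0, "ax": 0, "ay": 0, "az": 0, "hand": 0.2}, {"dx": 0.01, "dy": 0.098, "dz": 0, "ax": 0, "ay": 0, "az": 0, "hand": 0.2}])

```text
time: 47.85
position: [0.4502, -0.3027, 0.0957]
tool_rot: [-0.001, 0.752, 0.659, -0.002]
ft_force: [-11.1, -3.0, 13.6]
grip_width: 0.29
gripper_force: 25.0
```

>>> arm_command(targets=[{"dx": 0.014, "dy": 0.097, "dz": 0, "ax": 0, "ay": 0, "az": 0, "hand": 0.2}, {"dx": 0.019, "dy": 0.096, "dz": 0, "ax": 0, "ay": 0, "az": 0, "hand": 0.2}, {"dx": 0.024, "dy": 0.095, "dz": 0, "ax": 0, "ay": 0, "az": 0, "hand": 0.2}, {"dx": 0.028, "dy": 0.094, "dz": 0, "ax": 0, "ay": 0, "az": 0, "hand": 0.2}, {"dx": 0.033, "dy": 0.092, "dz": 0, "ax": 0, "ay": 0, "az": 0, "hand": 0.2}, {"dx": 0.038, "dy": 0.091, "dz": 0, "ax": 0, "ay": 0, "az": 0, "hand": 0.2}, {"dx": 0.042, "dy": 0.089, "dz": 0, "ax": 0, "ay": 0, "az": 0, "hand": 0.2}, {"dx": 0.046, "dy": 0.087, "dz": 0, "ax": 0, "ay": 0, "az": 0, "hand": 0.2}])

```text
time: 48.52
position: [0.457, -0.2789, 0.0957]
tool_rot: [-0.003, 0.752, 0.659, -0.002]
ft_force: [-12.3, 3.2, 16.4]
grip_width: 0.287
gripper_force: 25.0
```

```bash
python3 -c "
from look import *
lift('l3')
for k in range(4):
    a=np.radians(128-22.5*k-22.5/8*np.arange(9)); p=.06*np.c_[np.cos(a),np.sin(a)]
    print(k,(np.diff(p,axis=0)/.03).round(3).tolist())
"
```

```text
shift px -0.125 -3.5 score 0.987 rise mm 13.506988300356698
0 [[0.079, 0.059], [0.082, 0.055], [0.084, 0.051], [0.087, 0.046], [0.089, 0.042], [0.091, 0.038], [0.092, 0.033], [0.094, 0.029]]
1 [[0.095, 0.024], [0.096, 0.019], [0.097, 0.014], [0.098, 0.01], [0.098, 0.005], [0.098, 0.0], [0.098, -0.005], [0.098, -0.01]]
2 [[0.097, -0.014], [0.096, -0.019], [0.095, -0.024], [0.094, -0.028], [0.092, -0.033], [0.091, -0.038], [0.089, -0.042], [0.087, -0.046]]
3 [[0.084, -0.05], [0.082, -0.054], [0.079, -0.058], [0.076, -0.062], [0.073, -0.066], [0.069, -0.069], [0.066, -0.073], [0.062, -0.076]]
```

>>> arm_command(targets=[{"dx": 0.05, "dy": 0.084, "dz": 0, "ax": 0, "ay": 0, "az": 0, "hand": 0.2}, {"dx": 0.054, "dy": 0.082, "dz": 0, "ax": 0, "ay": 0, "az": 0, "hand": 0.2}, {"dx": 0.058, "dy": 0.079, "dz": 0, "ax": 0, "ay": 0, "az": 0, "hand": 0.2}, {"dx": 0.062, "dy": 0.076, "dz": 0, "ax": 0, "ay": 0, "az": 0, "hand": 0.2}, {"dx": 0.066, "dy": 0.073, "dz": 0, "ax": 0, "ay": 0, "az": 0, "hand": 0.2}, {"dx": 0.069, "dy": 0.069, "dz": 0, "ax": 0, "ay": 0, "az": 0, "hand": 0.2}, {"dx": 0.073, "dy": 0.066, "dz": 0, "ax": 0, "ay": 0, "az": 0, "hand": 0.2}, {"dx": 0.076, "dy": 0.062, "dz": 0, "ax": 0, "ay": 0, "az": 0, "hand": 0.2}])

```text
time: 49.23
position: [0.4731, -0.2597, 0.0957]
tool_rot: [-0.004, 0.752, 0.659, -0.0]
ft_force: [-9.5, 8.0, 16.9]
grip_width: 0.295
gripper_force: 25.0
```

>>> arm_command(targets=[{"dx": 0.079, "dy": 0.059, "dz": 0, "ax": 0, "ay": 0, "az": 0, "hand": 0.2}, {"dx": 0.082, "dy": 0.055, "dz": 0, "ax": 0, "ay": 0, "az": 0, "hand": 0.2}, {"dx": 0.084, "dy": 0.051, "dz": 0, "ax": 0, "ay": 0, "az": 0, "hand": 0.2}, {"dx": 0.087, "dy": 0.046, "dz": 0, "ax": 0, "ay": 0, "az": 0, "hand": 0.2}, {"dx": 0.089, "dy": 0.042, "dz": 0, "ax": 0, "ay": 0, "az": 0, "hand": 0.2}, {"dx": 0.091, "dy": 0.038, "dz": 0, "ax": 0, "ay": 0, "az": 0, "hand": 0.2}, {"dx": 0.092, "dy": 0.033, "dz": 0, "ax": 0, "ay": 0, "az": 0, "hand": 0.2}, {"dx": 0.094, "dy": 0.029, "dz": 0, "ax": 0, "ay": 0, "az": 0, "hand": 0.2}])

```text
time: 49.9
position: [0.4953, -0.2489, 0.0957]
tool_rot: [-0.003, 0.752, 0.659, 0.001]
ft_force: [-4.7, 8.1, 13.2]
grip_width: 0.289
gripper_force: 25.0
```

>>> arm_command(targets=[{"dx": 0.095, "dy": 0.024, "dz": 0, "ax": 0, "ay": 0, "az": 0, "hand": 0.2}, {"dx": 0.096, "dy": 0.019, "dz": 0, "ax": 0, "ay": 0, "az": 0, "hand": 0.2}, {"dx": 0.097, "dy": 0.014, "dz": 0, "ax": 0, "ay": 0, "az": 0, "hand": 0.2}, {"dx": 0.098, "dy": 0.01, "dz": 0, "ax": 0, "ay": 0, "az": 0, "hand": 0.2}, {"dx": 0.098, "dy": 0.005, "dz": 0, "ax": 0, "ay": 0, "az": 0, "hand": 0.2}, {"dx": 0.098, "dy": 0, "dz": 0, "ax": 0, "ay": 0, "az": 0, "hand": 0.2}, {"dx": 0.098, "dy": -0.005, "dz": 0, "ax": 0, "ay": 0, "az": 0, "hand": 0.2}, {"dx": 0.098, "dy": -0.01, "dz": 0, "ax": 0, "ay": 0, "az": 0, "hand": 0.2}])

```text
time: 50.57
position: [0.5195, -0.2478, 0.0958]
tool_rot: [-0.001, 0.752, 0.659, 0.001]
ft_force: [-1.4, 4.2, 10.7]
grip_width: 0.291
gripper_force: 25.0
```

>>> arm_command(targets=[{"dx": 0.097, "dy": -0.014, "dz": 0, "ax": 0, "ay": 0, "az": 0, "hand": 0.2}, {"dx": 0.096, "dy": -0.019, "dz": 0, "ax": 0, "ay": 0, "az": 0, "hand": 0.2}, {"dx": 0.095, "dy": -0.024, "dz": 0, "ax": 0, "ay": 0, "az": 0, "hand": 0.2}, {"dx": 0.094, "dy": -0.028, "dz": 0, "ax": 0, "ay": 0, "az": 0, "hand": 0.2}, {"dx": 0.092, "dy": -0.033, "dz": 0, "ax": 0, "ay": 0, "az": 0, "hand": 0.2}, {"dx": 0.091, "dy": -0.038, "dz": 0, "ax": 0, "ay": 0, "az": 0, "hand": 0.2}, {"dx": 0.089, "dy": -0.042, "dz": 0, "ax": 0, "ay": 0, "az": 0, "hand": 0.2}, {"dx": 0.087, "dy": -0.046, "dz": 0, "ax": 0, "ay": 0, "az": 0, "hand": 0.2}])

```text
time: 51.23
position: [0.5417, -0.2561, 0.0958]
tool_rot: [-0.001, 0.752, 0.659, 0.001]
ft_force: [-2.7, 1.3, 9.7]
grip_width: 0.288
gripper_force: 25.0
```

>>> arm_command(targets=[{"dx": 0.084, "dy": -0.05, "dz": 0, "ax": 0, "ay": 0, "az": 0, "hand": 0.2}, {"dx": 0.082, "dy": -0.054, "dz": 0, "ax": 0, "ay": 0, "az": 0, "hand": 0.2}, {"dx": 0.079, "dy": -0.058, "dz": 0, "ax": 0, "ay": 0, "az": 0, "hand": 0.2}, {"dx": 0.076, "dy": -0.062, "dz": 0, "ax": 0, "ay": 0, "az": 0, "hand": 0.2}, {"dx": 0.073, "dy": -0.066, "dz": 0, "ax": 0, "ay": 0, "az": 0, "hand": 0.2}, {"dx": 0.069, "dy": -0.069, "dz": 0, "ax": 0, "ay": 0, "az": 0, "hand": 0.2}, {"dx": 0.066, "dy": -0.073, "dz": 0, "ax": 0, "ay": 0, "az": 0, "hand": 0.2}, {"dx": 0.062, "dy": -0.076, "dz": 0, "ax": 0, "ay": 0, "az": 0, "hand": 0.2}])

```text
time: 51.9
position: [0.5587, -0.272, 0.0958]
tool_rot: [-0.001, 0.752, 0.659, -0.0]
ft_force: [-5.2, 0.7, 9.9]
grip_width: 0.288
gripper_force: 25.0
```

```bash
python3 -c "
from look import *
st();lift('l4')
for k in range(4):
    a=np.radians(38-22.5*k-22.5/8*np.arange(9)); p=.06*np.c_[np.cos(a),np.sin(a)]
    print(k,(np.diff(p,axis=0)/.03).round(3).tolist())
"
```

```text
t 51.9 pos [ 558.7 -272.    95.8] psi -7.5 tilt 0.08 F [-5.2  0.7  9.9] T [-0.05  0.83 -0.02] w 27.4 gf 25.0 q [-0.54  0.16  1.82 -0.    1.17 -0.41]
shift px -0.125 -4.125 score 0.99 rise mm 15.918950496848966
0 [[0.059, -0.079], [0.055, -0.082], [0.051, -0.084], [0.046, -0.087], [0.042, -0.089], [0.038, -0.091], [0.033, -0.092], [0.029, -0.094]]
1 [[0.024, -0.095], [0.019, -0.096], [0.014, -0.097], [0.01, -0.098], [0.005, -0.098], [0.0, -0.098], [-0.005, -0.098], [-0.01, -0.098]]
2 [[-0.014, -0.097], [-0.019, -0.096], [-0.024, -0.095], [-0.028, -0.094], [-0.033, -0.092], [-0.038, -0.091], [-0.042, -0.089], [-0.046, -0.087]]
3 [[-0.05, -0.084], [-0.054, -0.082], [-0.058, -0.079], [-0.062, -0.076], [-0.066, -0.073], [-0.069, -0.069], [-0.073, -0.066], [-0.076, -0.062]]
```

>>> arm_command(targets=[{"dx": 0.059, "dy": -0.079, "dz": 0, "ax": 0, "ay": 0, "az": 0, "hand": 0.2}, {"dx": 0.055, "dy": -0.082, "dz": 0, "ax": 0, "ay": 0, "az": 0, "hand": 0.2}, {"dx": 0.051, "dy": -0.084, "dz": 0, "ax": 0, "ay": 0, "az": 0, "hand": 0.2}, {"dx": 0.046, "dy": -0.087, "dz": 0, "ax": 0, "ay": 0, "az": 0, "hand": 0.2}, {"dx": 0.042, "dy": -0.089, "dz": 0, "ax": 0, "ay": 0, "az": 0, "hand": 0.2}, {"dx": 0.038, "dy": -0.091, "dz": 0, "ax": 0, "ay": 0, "az": 0, "hand": 0.2}, {"dx": 0.033, "dy": -0.092, "dz": 0, "ax": 0, "ay": 0, "az": 0, "hand": 0.2}, {"dx": 0.029, "dy": -0.094, "dz": 0, "ax": 0, "ay": 0, "az": 0, "hand": 0.2}])

```text
time: 52.62
position: [0.5684, -0.2928, 0.0957]
tool_rot: [-0.002, 0.752, 0.659, -0.001]
ft_force: [-8.5, 1.9, 12.6]
grip_width: 0.288
gripper_force: 25.0
```

>>> arm_command(targets=[{"dx": 0.024, "dy": -0.095, "dz": 0, "ax": 0, "ay": 0, "az": 0, "hand": 0.2}, {"dx": 0.019, "dy": -0.096, "dz": 0, "ax": 0, "ay": 0, "az": 0, "hand": 0.2}, {"dx": 0.014, "dy": -0.097, "dz": 0, "ax": 0, "ay": 0, "az": 0, "hand": 0.2}, {"dx": 0.01, "dy": -0.098, "dz": 0, "ax": 0, "ay": 0, "az": 0, "hand": 0.2}, {"dx": 0.005, "dy": -0.098, "dz": 0, "ax": 0, "ay": 0, "az": 0, "hand": 0.2}, {"dx": 0, "dy": -0.098, "dz": 0, "ax": 0, "ay": 0, "az": 0, "hand": 0.2}, {"dx": -0.005, "dy": -0.098, "dz": 0, "ax": 0, "ay": 0, "az": 0, "hand": 0.2}, {"dx": -0.01, "dy": -0.098, "dz": 0, "ax": 0, "ay": 0, "az": 0, "hand": 0.2}])

```text
time: 53.28
position: [0.5695, -0.3153, 0.0957]
tool_rot: [-0.003, 0.752, 0.659, -0.001]
ft_force: [-9.5, 4.2, 14.2]
grip_width: 0.291
gripper_force: 25.0
```

>>> arm_command(targets=[{"dx": -0.014, "dy": -0.097, "dz": 0, "ax": 0, "ay": 0, "az": 0, "hand": 0.2}, {"dx": -0.019, "dy": -0.096, "dz": 0, "ax": 0, "ay": 0, "az": 0, "hand": 0.2}, {"dx": -0.024, "dy": -0.095, "dz": 0, "ax": 0, "ay": 0, "az": 0, "hand": 0.2}, {"dx": -0.028, "dy": -0.094, "dz": 0, "ax": 0, "ay": 0, "az": 0, "hand": 0.2}, {"dx": 0, "dy": 0, "dz": 0, "ax": 0, "ay": 0, "az": 0, "hand": 0.2}, {"dx": 0, "dy": 0, "dz": 0, "ax": 0, "ay": 0, "az": 0, "hand": 0.2}, {"dx": 0, "dy": 0, "dz": 0, "ax": 0, "ay": 0, "az": 0, "hand": 0.2}, {"dx": 0, "dy": 0, "dz": 0, "ax": 0, "ay": 0, "az": 0, "hand": 0.2}])

```text
time: 53.95
position: [0.5688, -0.3189, 0.0953]
tool_rot: [-0.008, 0.752, 0.659, 0.005]
ft_force: [-4.1, 26.0, 16.6]
grip_width: 0.287
gripper_force: 25.0
```

The stop is felt: the force rose to 26 N and the knob held at -9° although commanded 9° further. Next I'll back off a quarter turn.

```bash
python3 -c "
from look import *
st()
a=np.radians(np.linspace(-18.25,82.5,17)); p=.06*np.c_[np.cos(a),np.sin(a)]
print((np.diff(p,axis=0)/.03).round(3).tolist())
"
```

```text
t 54.0 pos [ 568.8 -318.9   95.3] psi -7.5 tilt 1.02 F [-4.1 26.  16.6] T [ 4.25  0.72 -0.01] w 27.3 gf 25.0 q [-0.6   0.23  1.74  0.01  1.19 -0.47]
[[0.057, 0.212], [0.034, 0.217], [0.01, 0.219], [-0.015, 0.219], [-0.038, 0.216], [-0.062, 0.211], [-0.085, 0.203], [-0.106, 0.192], [-0.127, 0.179], [-0.146, 0.164], [-0.163, 0.147], [-0.178, 0.129], [-0.191, 0.108], [-0.202, 0.087], [-0.21, 0.064], [-0.216, 0.041]]
```

>>> arm_command(targets=[{"dx": 0.057, "dy": 0.212, "dz": 0, "ax": 0, "ay": 0, "az": 0, "hand": 0.2}, {"dx": 0.034, "dy": 0.217, "dz": 0, "ax": 0, "ay": 0, "az": 0, "hand": 0.2}, {"dx": 0.01, "dy": 0.219, "dz": 0, "ax": 0, "ay": 0, "az": 0, "hand": 0.2}, {"dx": -0.015, "dy": 0.219, "dz": 0, "ax": 0, "ay": 0, "az": 0, "hand": 0.2}, {"dx": -0.038, "dy": 0.216, "dz": 0, "ax": 0, "ay": 0, "az": 0, "hand": 0.2}, {"dx": -0.062, "dy": 0.211, "dz": 0, "ax": 0, "ay": 0, "az": 0, "hand": 0.2}, {"dx": -0.085, "dy": 0.203, "dz": 0, "ax": 0, "ay": 0, "az": 0, "hand": 0.2}, {"dx": -0.106, "dy": 0.192, "dz": 0, "ax": 0, "ay": 0, "az": 0, "hand": 0.2}])

```text
time: 54.62
position: [0.5608, -0.2788, 0.0954]
tool_rot: [-0.0, 0.752, 0.659, -0.003]
ft_force: [-7.4, -7.6, 8.4]
grip_width: 0.292
gripper_force: 25.0
```

>>> arm_command(targets=[{"dx": -0.127, "dy": 0.179, "dz": 0, "ax": 0, "ay": 0, "az": 0, "hand": 0.2}, {"dx": -0.146, "dy": 0.164, "dz": 0, "ax": 0, "ay": 0, "az": 0, "hand": 0.2}, {"dx": -0.163, "dy": 0.147, "dz": 0, "ax": 0, "ay": 0, "az": 0, "hand": 0.2}, {"dx": -0.178, "dy": 0.129, "dz": 0, "ax": 0, "ay": 0, "az": 0, "hand": 0.2}, {"dx": -0.191, "dy": 0.108, "dz": 0, "ax": 0, "ay": 0, "az": 0, "hand": 0.2}, {"dx": -0.202, "dy": 0.087, "dz": 0, "ax": 0, "ay": 0, "az": 0, "hand": 0.2}, {"dx": -0.21, "dy": 0.064, "dz": 0, "ax": 0, "ay": 0, "az": 0, "hand": 0.2}, {"dx": -0.216, "dy": 0.041, "dz": 0, "ax": 0, "ay": 0, "az": 0, "hand": 0.2}])

```text
time: 55.28
position: [0.52, -0.251, 0.0955]
tool_rot: [0.002, 0.752, 0.659, -0.0]
ft_force: [1.2, -6.6, 4.1]
grip_width: 0.289
gripper_force: 25.0
```

```bash
python3 -c "
from look import *
r.read_camera('scene'); r.read_camera('scene'); st(); lift('l5'); s=r.get_state()['position']-[.5114,-.3098,0]; print(np.degrees(np.arctan2(s[1],s[0])),np.hypot(s[0],s[1]))"
```

```text
t 55.4 pos [ 518.9 -250.8   95.4] psi -7.5 tilt 0.14 F [-3.6 -5.6  6.5] T [-0.75  0.77 -0.06] w 27.7 gf 25.0 q [-0.54  0.07  1.92 -0.    1.15 -0.41]
shift px -0.125 -3.875 score 0.99 rise mm 14.954165618252059
82.71102969269018 0.05946734975140583
```

>>> arm_command(targets=[{"dx": 0, "dy": 0, "dz": 0, "ax": 0, "ay": 0, "az": 0, "hand": 0.6}, {"dx": 0, "dy": 0, "dz": 0, "ax": 0, "ay": 0, "az": 0, "hand": 0.6}, {"dx": 0, "dy": 0, "dz": 0, "ax": 0, "ay": 0, "az": 0, "hand": 0.6}, {"dx": 0, "dy": 0, "dz": 0, "ax": 0, "ay": 0, "az": 0, "hand": 0.6}, {"dx": 0, "dy": 0, "dz": 0, "ax": 0, "ay": 0, "az": 0, "hand": 0.6}, {"dx": 0, "dy": 0, "dz": 0.5, "ax": 0, "ay": 0, "az": 0, "hand": 0.6}, {"dx": 0, "dy": 0, "dz": 0.7, "ax": 0, "ay": 0, "az": 0, "hand": 0.6}, {"dx": 0, "dy": 0, "dz": 0.7, "ax": 0, "ay": 0, "az": 0, "hand": 0.6}])

```text
time: 56.1
position: [0.5188, -0.249, 0.1507]
tool_rot: [-0.002, 0.752, 0.659, -0.0]
ft_force: [1.1, -0.4, 0.6]
grip_width: 0.601
gripper_force: 0.0
```

>>> arm_command(targets=[{"dx": 0, "dy": 0, "dz": 0.7, "ax": 0, "ay": 0, "az": 0, "hand": 0.6}, {"dx": 0, "dy": 0, "dz": 0.7, "ax": 0, "ay": 0, "az": 0, "hand": 0.6}, {"dx": 0, "dy": 0, "dz": 0.7, "ax": 0, "ay": 0, "az": 0, "hand": 0.6}, {"dx": 0, "dy": -0.5, "dz": 0.7, "ax": 0, "ay": 0, "az": 0, "hand": 0.6}, {"dx": 0, "dy": -0.7, "dz": 0.7, "ax": 0, "ay": 0, "az": 0, "hand": 0.6}, {"dx": 0, "dy": -0.7, "dz": 0.7, "ax": 0, "ay": 0, "az": 0, "hand": 0.6}, {"dx": 0, "dy": -0.7, "dz": 0.7, "ax": 0, "ay": 0, "az": 0, "hand": 0.6}, {"dx": 0, "dy": -0.7, "dz": 0, "ax": 0, "ay": 0, "az": 0, "hand": 0.6}])

```text
time: 56.77
position: [0.5211, -0.3505, 0.3041]
tool_rot: [0.004, 0.752, 0.659, 0.001]
ft_force: [0.3, -0.9, 0.8]
grip_width: 0.6
gripper_force: 0.0
```

Run:
```python
from look import *
for _ in range(4): r.read_camera("wrist")
st(); im=save("wrist","w10"); lift("l6")
d=r.cut_out("crank_knob","wrist"); H=np.array([.5114,-.3098])
if d:
  r_=max(d,key=lambda k:k["score"])["mask"]; best=[]
  for ph in range(0,360,2):
    k=H+.06*np.array([np.cos(np.radians(ph)),np.sin(np.radians(ph))]); a=np.linspace(0,6.28,30)
    P=np.vstack([np.c_[k[0]+.014*np.cos(a),k[1]+.014*np.sin(a),a*0+z] for z in(.074,.136)])
    m=np.zeros(r_.shape,np.uint8); cv2.fillConvexPoly(m,cv2.convexHull(proj("wrist",P).astype(np.int32)),1)
    best.append(((m&r_).sum()/(m|r_).sum(),ph))
  print(sorted(best)[-3:])
a=cv2.resize(cv2.imread("pics/l6.png")[170:280,160:360],None,fx=3,fy=3,interpolation=3); b=cv2.imread("pics/w10.png")
b=cv2.resize(b[:270],(600,253)); cv2.imwrite("pics/fin.png",np.vstack([a,b]))
```

```text
t 57.0 pos [ 519.3 -348.5  297.4] psi -7.6 tilt 0.11 F [-0.6  0.4  0.5] T [ 0.04 -0.02 -0.03] w 57.1 gf 0.0 q [-0.68  0.03  1.61  0.    1.5  -0.55]
shift px -0.125 -3.875 score 0.989 rise mm 14.954165618252059
[(np.float64(0.7834036568213784), 80), (np.float64(0.7866108786610879), 84), (np.float64(0.8473837209302325), 82)]
```

View pics/fin.png

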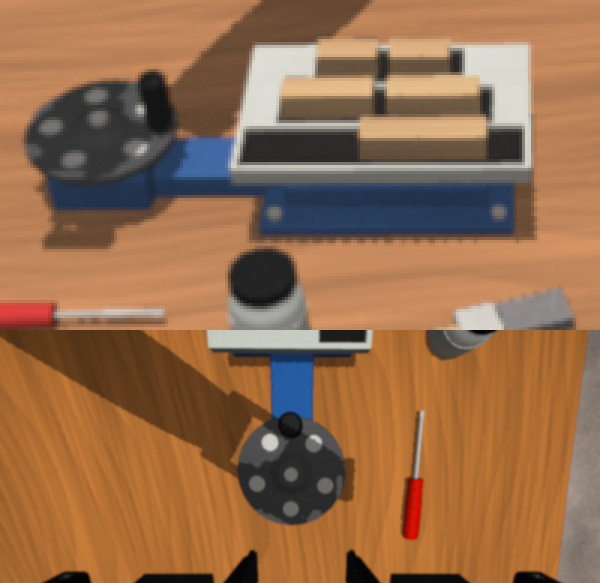

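The final picture shows the five bars seated in the raised bed and the knob left at 82°, about 91° back from the stop. I'll do one last check for a missed pale bar before handing in.

Run:
```python
from look import *
for c in("scene","side"):
    print(c); save(c,"tmp"); bars(c,.03,thr=.2)
```

```text
scene
short_a 0.59 [302. 188.] [395.  18.] 59 58 84 [164. 132.  98.]
short_a 0.53 [274. 189.] [384. -62.] 74 69 -4 [161. 130.  97.]
mid_a 0.89 [265. 200.] [450. -87.] 101 63 82 [161. 131.  98.]
mid_a 0.86 [304. 204.] [462.  25.] 95 63 82 [168. 137. 101.]
mid_a 0.68 [462. 205.] [556. 499.] 108 61 29 [ 60.  77. 133.]
mid_a 0.6 [471. 239.] [687. 488.] 110 39 0 [ 63. 138. 130.]
long_a 0.96 [298. 215.] [528.   6.] 128 64 82 [159. 128.  95.]
long_a 0.73 [424. 168.] [341. 447.] 138 65 37 [ 65. 124. 115.]
side
short_a 0.96 [310. 236.] [513.   9.] 99 43 82 [197. 166. 132.]
short_a 0.58 [301. 214.] [525.  98.] 84 39 82 [210. 176. 137.]
mid_a 0.85 [327. 204.] [593. 101.] 134 47 82 [206. 173. 137.]
mid_a 0.74 [300. 131.] [667. 474.] 101 69 2 [103. 146. 137.]
mid_a 0.69 [341. 235.] [579. -17.] 131 46 83 [202. 171. 137.]
mid_a 0.69 [262. 138.] [537. 486.] 123 65 34 [108. 104. 147.]
long_a 0.95 [200. 162.] [324. 436.] 145 62 37 [106. 147. 138.]
long_a 0.57 [348. 196.] [660.  82.] 169 48 79 [187. 156. 122.]
```

View pics/tmp.png

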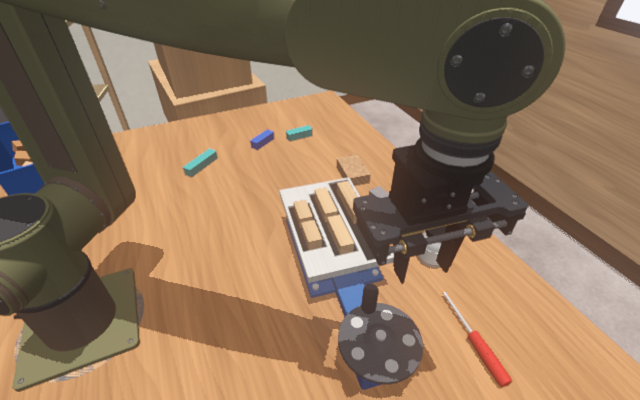

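Only the blue and turquoise look-alikes are left on the bench, at (262,138), (300,131) and (200,162). The five pale bars are all in the bed.

```bash
python3 -c "
from bench import r
print(r.sign_off())"
```

```text
the job is handed in; nothing more can be done
None
```

The job is handed in: all five pale bars are flat in their matching grooves, and the table was wound up to the stop, backed off about a quarter turn and let go, with the bystanders and look-alikes untouched.

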